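Charge a bead mill and hold its feed gate open at the line

TASK

Charge the little bead mill: with the scoop take at least four of the five white grinding balls out of the steel tray in one scoopful, tip them into the mill's funnel while its feed gate is still shut, and lay the scoop down flat on the bench. Then take the gate's upright handle and pull it out against its spring until the black line across the slide has just come out from under the front edge of the guide, so that the balls drop through into the glass chamber, and finish there: keep hold of the handle and keep the gate at the line, as it springs shut if let go. Spill no ball on the bench and leave everything else where it stands.

Things in the scene. Friction and masses are not known exactly. Their poses are not given: they have to be found in the camera images.
- tray: Open rectangular steel tray, fixed. Origin: centre of its underside; long axis x, z up. Floor 3 mm thick; inside 144 mm long (x -72..72) and 77 mm wide (y -38.5..38.5), walls upright. Rim 30 mm above the bench, 154 x 87 mm over all. At the start all balls lie on the floor in its +x half, centres at x 17..51, y -23..23 mm; the other half is empty. Smooth steel and balls: friction about 0.25.
- scoop: Loose flat-bottomed steel scoop, 120 g, standing on its bowl. Origin: centre of the bowl's underside; x forward to the open lip (x 27), z up. Bowl 66 mm wide (62 inside), floor 2 mm, ground thin at the lip; back wall at x -27, 28 mm high; sides 24 mm high, rear half only (x -27..0). Bent neck up to the black rubber handle: level bar, x -134..-56, 14 mm wide in y, z 54..72.
- scoop_lip (a point): Middle of the scoop's front lip, at its underside.
- scoop_bowl (a point): Middle of the inside of the scoop's bowl, 12 mm above its underside.
- scoop_handle (a point): Middle of the scoop's handle bar: 92 mm behind the bowl's centre and 63 mm above its underside; grip across the bar's 14 mm.
- ball0_center (a point): Centre of white ceramic grinding ball 0, 16 mm across, 13 g; it rolls once a slope passes about 15 degrees.
- ball1_center (a point): Centre of white ceramic grinding ball 1, 16 mm across, 13 g; it rolls once a slope passes about 15 degrees.
- ball2_center (a point): Centre of white ceramic grinding ball 2, 16 mm across, 13 g; it rolls once a slope passes about 15 degrees.
- ball3_center (a point): Centre of white ceramic grinding ball 3, 16 mm across, 13 g; it rolls once a slope passes about 15 degrees.
- ball4_center (a point): Centre of white ceramic grinding ball 4, 16 mm across, 13 g; it rolls once a slope passes about 15 degrees.
- bead_mill: Bench bead mill, fixed. Origin: on the bench under the funnel's axis; front faces its -x, z up. White housing x -70..145, 134 mm wide, 42 mm high; on it the glass chamber (inside 85 mm wide, z 49..94); above that lid and slide guide, 130 x 130 mm, up to z 112; steel funnel on top; white column behind (x 101..143, 112 mm wide, up to z 152).
- funnel_mouth (a point): Centre of the funnel's round mouth, 168 mm above the bench; mouth 114 mm wide inside, 120 outside, tapering to a 50 mm throat that the gate closes.
- funnel_throat (a point): On the funnel's axis, 130 mm above the bench and 25 mm above the gate; balls in the funnel heap up round this point.
- chamber (a point): Inside the glass chamber on its axis, 60 mm above the bench; balls in the chamber lie with their centres about 50 to 75 mm above the bench.
- feed_gate (a joint): Travel of the spring-return gate slide in m: 0 shut (its rest), 0.050 at the line (line just out, bore fully open; further out the slide begins to cover the bore again), 0.068 hard stop. It is pulled out level to the mill's front (mill -x). The spring pulls it shut with 3.9 N at 0 and 10.4 N at the line; let go, it shuts.
- gate_handle: Black upright round handle on the front end of the gate slide, 20 mm across, 46 mm high, to be pinched from above with free space round it. Origin: centre of its foot, 106 mm above the bench; it stands 94 mm in front of the funnel's axis when shut, 144 mm at the line, and moves with the slide.
- gate_line (a point): Middle of the black line, 3 mm wide, across the top of the slide. It is hidden under the guide while the gate is shut.
- guide_edge (a point): Front edge of the guide cover, just above the slide: the gate is at its line when gate_line stands 3 mm in front of this edge (mill -x), so that the whole line just shows.
- beaker: Bystander: clear beaker, 74 mm wide, 94 mm high; origin under its centre.
- forceps: Bystander: steel forceps lying flat, 127 mm long; origin under the centre.
- slide_carton: Bystander: small carton 45 x 67 x 52 mm; origin under its centre.
- yellow_bottle: Bystander: bottle with yellow cap, 44 mm wide, 107 mm high; origin under its centre.
- marker_black: Bystander: black marker pen lying, 138 mm long; origin under its centre.
- label_tape: Bystander: roll of white tape lying flat, 68 mm wide, 19 mm high, on the right part of the bench.

How it is judged (in metres and radians):
On the way, in this order (a step that is already met when the one before it is completed fails the run):
1. at least four balls lie in the scoop's bowl, lifted clear of the tray ((distance between each of ball0_center, ball1_center, ball2_center, ball3_center and scoop_bowl below 0.036 m or distance between each of ball0_center, ball1_center, ball2_center, ball4_center and scoop_bowl below 0.036 m or distance between each of ball0_center, ball1_center, ball3_center, ball4_center and scoop_bowl below 0.036 m or distance between each of ball0_center, ball2_center, ball3_center, ball4_center and scoop_bowl below 0.036 m or distance between each of ball1_center, ball2_center, ball3_center, ball4_center and scoop_bowl below 0.036 m) and height (world z) of scoop above 0.06 m), for 0.2 s.
2. at least four balls lie in the funnel above the shut gate ((distance between each of ball0_center, ball1_center, ball2_center, ball3_center and funnel_throat below 0.045 m or distance between each of ball0_center, ball1_center, ball2_center, ball4_center and funnel_throat below 0.045 m or distance between each of ball0_center, ball1_center, ball3_center, ball4_center and funnel_throat below 0.045 m or distance between each of ball0_center, ball2_center, ball3_center, ball4_center and funnel_throat below 0.045 m or distance between each of ball1_center, ball2_center, ball3_center, ball4_center and funnel_throat below 0.045 m) and value of joint feed_gate below 0.006 m), for 0.3 s.
3. the scoop lies flat on the bench, let go, with the gate still shut (height (world z) of scoop below 0.012 m and angle between scoop's own z axis and vertical below 0.15 rad and linear speed of scoop below 0.02 m/s and contact force between the fingers and scoop below 0.1 N and value of joint feed_gate below 0.006 m), for 0.2 s.
4. the gate is held at its line by the handle and at least four balls have dropped into the chamber (value of joint feed_gate between 0.044 and 0.056 m and contact force between the fingers and gate_handle above 2 N and ((horizontal distance between each of ball0_center, ball1_center, ball2_center, ball3_center and chamber below 0.044 m and height (world z) of each of ball0_center, ball1_center, ball2_center, ball3_center below 0.09 m) or (horizontal distance between each of ball0_center, ball1_center, ball2_center, ball4_center and chamber below 0.044 m and height (world z) of each of ball0_center, ball1_center, ball2_center, ball4_center below 0.09 m) or (horizontal distance between each of ball0_center, ball1_center, ball3_center, ball4_center and chamber below 0.044 m and height (world z) of each of ball0_center, ball1_center, ball3_center, ball4_center below 0.09 m) or (horizontal distance between each of ball0_center, ball2_center, ball3_center, ball4_center and chamber below 0.044 m and height (world z) of each of ball0_center, ball2_center, ball3_center, ball4_center below 0.09 m) or (horizontal distance between each of ball1_center, ball2_center, ball3_center, ball4_center and chamber below 0.044 m and height (world z) of each of ball1_center, ball2_center, ball3_center, ball4_center below 0.09 m))), for 0.3 s.
At the end, for the whole second after the job is handed in: Gate handle gripped (over 2 N) and gate still, within 6 mm of its line (joint 0.044 to 0.056); at least four balls in the glass chamber; scoop flat on the bench, let go (underside below 12 mm, tilt under 0.15 rad). No ball spilled, no bystander moved over 30 mm (marker 40 mm) (all of step 4 and velocity of joint feed_gate between -0.01 and 0.01 m/s and height (world z) of scoop below 0.012 m and angle between scoop's own z axis and vertical below 0.15 rad and linear speed of scoop below 0.02 m/s and contact force between the fingers and scoop below 0.1 N); the arm keeps its last pose, push and grip.
It fails at once if a ball is spilled on the bench or floor, outside tray, scoop and mill ((height (world z) of ball0_center below 0.04 m and horizontal distance between ball0_center and tray above 0.12 m and distance between ball0_center and scoop above 0.06 m) or (height (world z) of ball1_center below 0.04 m and horizontal distance between ball1_center and tray above 0.12 m and distance between ball1_center and scoop above 0.06 m) or (height (world z) of ball2_center below 0.04 m and horizontal distance between ball2_center and tray above 0.12 m and distance between ball2_center and scoop above 0.06 m) or (height (world z) of ball3_center below 0.04 m and horizontal distance between ball3_center and tray above 0.12 m and distance between ball3_center and scoop above 0.06 m) or (height (world z) of ball4_center below 0.04 m and horizontal distance between ball4_center and tray above 0.12 m and distance between ball4_center and scoop above 0.06 m)).
It fails at once if a bystander is pushed away from its place (distance of any of beaker, forceps, slide_carton, yellow_bottle, label_tape from where it was at the start of the episode above 0.03 m or distance of marker_black from where it was at the start of the episode above 0.04 m).
It also fails if it takes over 67 s, if anything falls off the work surface, if the arm or the gripper's body presses on something with over 40 N, if the wrist force passes 120 N, or if a joint passes its speed limit or range.

ROBOT

A 6-joint arm with a two-finger parallel gripper is mounted at the origin on the work surface; the furniture and walls round the work are solid. World frame = base frame: x ahead of the robot, y to its left, z up, the work surface at z = 0. Lengths are in mm, angles in rad, forces in N, time in s.
With the tool pointing down it reaches from about 325 to 775 mm from the base axis. Payload 5.5 kg.
Tool frame: the origin (TCP) lies between the finger pads; the fingertips stand 17 mm ahead of it and the grasp point (between the pads) lies 2 mm behind it (manip.tcp_to_tips is the distance from the TCP to the fingertips, in mm); z points along the fingers, y is the line along which they close (so a half turn about z gives the same grasp; the last joint's range is limited). The gripper opens to 88 mm and grips with 3 to 60 N. Pads are 20 mm wide; open, the fingers measure 115 mm over their backs; the gripper's body (75 mm by 178 mm) begins 61 mm behind the grasp point.
Start: joints at [-1.37, 0.091, 1.231, -0, 1.82, -0.057], TCP at [152.971, -580.186, 239.631] pointing down, gripper open.
Joint ranges: [-2.87, 2.87], [-0.86, 2.18], [0.17, 2.46], [-1.51, 4.65], [0.06, 2.69], [-2.65, 2.65]. Speed limits (rad/s): [2.57, 2.57, 3.01, 3.14, 3.14, 3.14].

INTERFACE

Orientations are given as [roll, pitch, yaw] about the fixed x, y, z axes, in that order (R = Rz(yaw) Ry(pitch) Rx(roll)).
In Python, from rig import monitor, optics, manip, spotter gives the robot as it stands.
- The arm moves only by the tool drive_tool, never from a script. Its argument "series" is a list of rows, each an object of numbers: "x", "y", "z": the shift along the tool's x, y, z in m; "turn": the turn about the tool's z in degrees; "grip": the closure, from -1 (fully open) to 1 (shut). A call has 1 to 5 rows; each row is the pose to reach, as a shift and turn from the pose commanded when the call began, along the tool's axes at that moment; what a row does not reach only later rows make up. A row lasts 1/10 s, in which the tool goes at most 50 mm and 8.59 degrees, less where a joint would pass 70% of its speed; a pose out of reach is approached as far as the arm can. A call with a gripper value outside its range is refused whole. The fingers move at their own pace and stop on an object; "force" is the grip in N (left out, the last holds). Time passes only in rows, so rows that repeat a pose let the fingers close. It gives the time, the measured TCP pose, the force, the opening and the grip force at its end, in the units of the state.
- monitor.get_obs(): the state, without advancing time (a new reading comes with each control period).
- optics.camera(name): name is "side" or "top"; returns the picture (400x640x3 uint8, red, green, blue); there is no depth.
- optics.calibration(name): a dict with "fx", "fy", "cx", "cy" (pixels), "R" (3x3) and "t" (3): a world point X has camera coordinates R X + t. Camera axes: x right, y down, z forward; pixel columns grow to the right and rows downward; lengths in mm; the calibration is good to about 2 mm. A picture is of the moment at which its call begins. calibration takes no time and is no camera call.
- manip.job_done(): hands the job in; it is judged then, once.
Trained networks look in the newest picture that a camera, given by its name, has taken for a name from the list of things; names that differ only in an ending like _2 or _b are one class to them, and where a whole thing is asked for, a point or a joint stands for the part that bears it (a point fixed in the world has none). Each returns a list of dicts, best first, with "confidence" (0 to 1); they miss things now and then, are a little off and sometimes report something else, mostly with a low value. They report only what shows in the picture. A call takes as long as a camera call.
- spotter.search_frame(name, camera): "rect" ([left, top, right, bottom] in pixels, round what is visible of it).
The state is a dict: "t": time; "qpos": joint angles; "dq": joint speeds; "joint_torque": joint torques, N m; "tool_pos": TCP position; "tcp_rot": TCP orientation; "force": force on the tool from outside, world axes, zero at the start; "torque": the same for the moment, N m; "grip_width": finger opening in mm; "gripper_force": force on a finger pad.
Only numpy, scipy, OpenCV 4.12 (cv2) and the standard library are available. Lean on these libraries where they do the work, as an engineer would, in place of code of your own. Each camera call takes 0.05 s, during which the arm holds its last target. There are 200 camera calls.

## Working session

There is one attempt and no reset: what is moved stays moved. The work goes in short steps, Python scripts to look and compute and a tool call to move; the robot and the scene stay as the last step left them, time stands still between calls to the robot, and variables do not carry over. Pictures are saved under pics/ and viewed, at most 10 in all, crops included, and the job is handed in when it is done.

Besides the shell and the picture viewer there is one more tool, called as name([rows], argument=value, ...), one row to a line, values as JSON. drive_tool: Moves the arm, as the interface text tells. Its arguments: {"type":"object","properties":{"series":{"type":"array"},"force":{"type":"number"}},"required":["series"]}

```bash
ls; mkdir -p pics
python3 - <<'E'
from rig import monitor, optics, manip, spotter
import cv2,numpy as np
print(monitor.get_obs())
for c in("side","top"):
    im=optics.camera(c); cv2.imwrite(f"pics/{c}0.png",im[:,:,::-1]); np.save(f"{c}0.npy",im)
    k=optics.calibration(c); print(c,{a:np.round(b,3).tolist() for a,b in k.items()})
E
```

```text
pics
{'t': 0.0, 'qpos': array([-1.36969841e+00,  9.18437093e-02,  1.23184436e+00,  9.24192416e-06,
        1.81979538e+00, -5.66914224e-02]), 'dq': array([-0.00116335, -0.0009362 , -0.00057966, -0.00018547, -0.00027444,
        0.00083878]), 'joint_torque': array([-3.19273262e-03, -4.46446180e+01, -4.06447363e+01,  6.95489254e-02,
        2.94229842e-02, -1.50297237e-04]), 'tool_pos': array([ 152.92144432, -579.92256624,  238.53936822]), 'tcp_rot': array([-3.13970541e+00, -1.16080977e-04,  2.57791499e-01]), 'force': array([ 1.38268663, -0.03033508,  0.79235756]), 'torque': array([ 0.06183018, -0.02041296, -0.02588446]), 'gripper_force': 0.0, 'grip_width': 88.21952919803623}
side {'fx': 385.067, 'fy': 385.067, 'cx': 323.505, 'cy': 196.5, 'R': [[-1.0, 0.024, -0.014], [0.025, 0.571, -0.821], [-0.011, -0.821, -0.571]], 't': [501.802, 155.739, 1021.149]}
top {'fx': 481.323, 'fy': 481.323, 'cx': 318.223, 'cy': 195.697, 'R': [[0.019, -1.0, 0.023], [-0.987, -0.022, -0.162], [0.162, -0.02, -0.987]], 't': [-130.801, 521.148, 1517.386]}
```

View pics/side0.png

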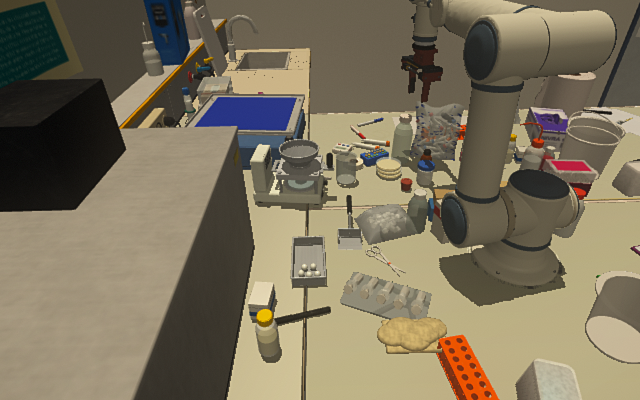

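View pics/top0.png

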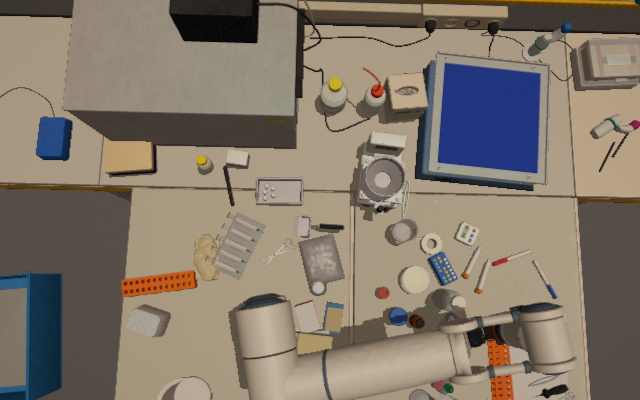

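Run:
```python
from rig import spotter
for c in("side","top"):
  for n in "tray scoop scoop_handle ball0_center bead_mill funnel_mouth gate_handle beaker forceps slide_carton yellow_bottle marker_black label_tape".split():
    try: print(c,n,[(round(d["confidence"],2),np_:=[round(float(v),1) for v in d["rect"]]) for d in spotter.search_frame(n,c)[:6]])
    except Exception as e: print(c,n,e)
```

```text
side tray [(0.73, [289.6, 238.4, 325.4, 286.3])]
side scoop [(0.92, [338.7, 193.4, 359.7, 251.7]), (0.68, [270.8, 153.7, 333.8, 174.4])]
side scoop_handle [(0.91, [337.9, 198.1, 361.4, 250.6])]
side ball0_center [(0.36, [250.7, 136.8, 333.3, 204.1]), (0.26, [271.7, 152.1, 334.3, 177.8]), (0.2, [273.9, 305.7, 330.4, 326.2])]
side bead_mill [(0.82, [251.6, 136.4, 331.7, 206.2]), (0.44, [275.7, 305.1, 333.6, 326.2]), (0.32, [268.7, 154.9, 339.0, 175.1])]
side funnel_mouth [(0.9, [250.4, 138.0, 334.5, 206.1])]
side gate_handle [(0.76, [273.4, 152.2, 335.6, 171.3])]
side beaker [(0.6, [334.4, 152.8, 355.1, 186.3])]
side forceps []
side slide_carton [(0.76, [248.4, 280.6, 275.8, 317.3]), (0.61, [339.2, 149.9, 358.2, 183.8])]
side yellow_bottle [(0.78, [256.5, 307.9, 278.7, 358.6])]
side marker_black [(0.68, [252.5, 139.1, 335.9, 205.2]), (0.55, [276.2, 304.6, 331.5, 327.9])]
side label_tape [(0.48, [358.0, 159.9, 363.2, 172.7])]
top tray [(0.57, [257.1, 176.7, 306.7, 205.6]), (0.52, [356.9, 132.5, 406.1, 215.9])]
top scoop [(0.85, [295.1, 214.7, 340.9, 236.8])]
top scoop_handle [(0.85, [295.3, 213.7, 343.5, 235.5])]
top ball0_center [(0.47, [356.8, 130.9, 406.0, 214.0]), (0.3, [296.8, 217.6, 343.7, 238.6])]
top bead_mill [(0.62, [356.5, 130.2, 408.2, 216.3])]
top funnel_mouth [(0.83, [353.7, 129.8, 407.6, 214.0])]
top gate_handle [(0.75, [366.3, 154.8, 396.2, 216.3]), (0.69, [406.7, 178.5, 412.1, 192.9]), (0.38, [393.8, 221.8, 419.6, 241.7])]
top beaker [(0.9, [389.8, 220.8, 420.5, 239.0])]
top forceps []
top slide_carton [(0.71, [224.4, 151.2, 248.1, 165.2]), (0.32, [295.0, 216.9, 342.4, 237.4])]
top yellow_bottle [(0.78, [197.5, 153.7, 215.7, 170.9])]
top marker_black [(0.65, [225.1, 165.4, 235.8, 207.5]), (0.25, [391.3, 220.8, 419.2, 243.7])]
top label_tape [(0.78, [419.7, 234.0, 442.9, 255.4]), (0.55, [198.0, 157.4, 216.7, 173.7]), (0.43, [223.1, 166.1, 235.2, 206.9]), (0.38, [357.1, 127.9, 404.6, 213.6])]
```

The views show the tray near (280,191) in top and (308,262) in side, with the balls at its left end in top. The scoop is near (318,227) in top and the mill's funnel near (383,180). I'll zoom in to get accurate keypoints.

Run:
```python
import cv2,numpy as np
a=np.load("top0.npy")[:,:,::-1];b=np.load("side0.npy")[:,:,::-1]
def crop(im,x0,y0,x1,y1,s,n):
    c=cv2.resize(im[y0:y1,x0:x1],None,fx=s,fy=s,interpolation=cv2.INTER_CUBIC)
    for x in range((x0+9)//10*10,x1,10):
        cv2.line(c,(int((x-x0+.5)*s),0),(int((x-x0+.5)*s),6),(0,0,255),1)
        if x%20==0: cv2.putText(c,str(x),(int((x-x0+.5)*s)-10,16),0,.35,(0,0,255),1)
    for y in range((y0+9)//10*10,y1,10):
        cv2.line(c,(0,int((y-y0+.5)*s)),(6,int((y-y0+.5)*s)),(0,0,255),1)
        cv2.putText(c,str(y),(8,int((y-y0+.5)*s)+4),0,.35,(0,0,255),1)
    cv2.imwrite(n,c)
crop(a,250,125,430,245,4.4,"pics/top1.png")
crop(b,240,130,365,290,3.75,"pics/side1.png")
```

```text
(no output)
```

View pics/top1.png

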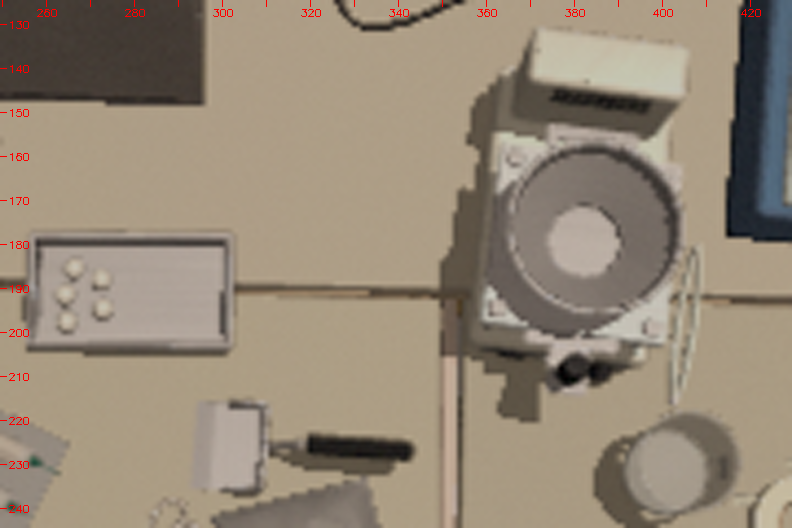

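View pics/side1.png

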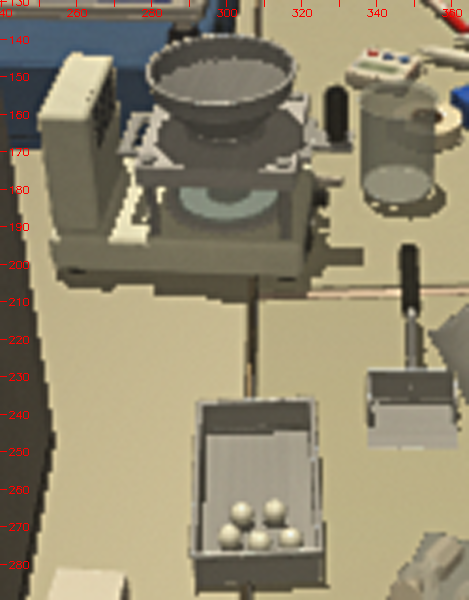

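In top, the scoop lies with its lip toward +y: lip at column 293, handle (319–343, 226). The balls are at (267,186)…(265,197) in the tray's +y half. The funnel throat is at (383,179) and the gate handle at (380,208). In side, the gate handle is at (329,153–167) and the scoop handle at (349,195–213). I'll triangulate these.

```bash
cat > h.py <<'E'
import numpy as np
from rig import optics
from scipy.optimize import least_squares
K={c:optics.calibration(c) for c in("side","top")}
def proj(c,X):
    k=K[c];p=np.asarray(k["R"])@np.asarray(X,float)+np.asarray(k["t"])
    return np.array([k["fx"]*p[0]/p[2]+k["cx"],k["fy"]*p[1]/p[2]+k["cy"]])
def atz(c,uv,z):
    k=K[c];R=np.asarray(k["R"]);C=-R.T@np.asarray(k["t"])
    d=R.T@np.array([(uv[0]-k["cx"])/k["fx"],(uv[1]-k["cy"])/k["fy"],1]);return C+d*(z-C[2])/d[2]
def tri(s,t):
    f=lambda X:np.r_[proj("side",X)-s,proj("top",X)-t]
    r=least_squares(f,[300,-100,50]);return r.x,np.abs(r.fun).max()
T=lambda x,y:(250+x/4.4-.5,125+y/4.4-.5)
S=lambda x,y:(240+x/3.75-.5,130+y/3.75-.5)
E
python3 - <<'E'
from h import *
np.set_printoptions(precision=1,suppress=True)
for c in K: print(c,-np.asarray(K[c]["R"]).T@K[c]["t"])
P={"hfront":(S(411,312),T(308,443),72),"hrear":(S(408,247),T(411,450),72),
"lipL(+x)":(S(368,447),T(193,401),0),"lipR":(S(457,447),T(193,487),0),
"backL":(S(368,370),T(262,402),28),"backR":(S(459,370),T(264,490),28),
"tray1":(S(190,552),T(28,236),30),"tray2":(S(194,399),T(233,232),30),"tray3":(S(316,398),T(236,350),30),"tray4":(S(324,552),T(28,350),30),
"funnel":(S(223,73),T(595,228),168),"ghandle_top":(S(337,90),T(572,368),152),"throat":(S(223,73),T(585,241),105)}
for n,(s,t,z) in P.items():
    x,e=tri(s,t);print(n,"tri",x,"res",round(e,1),"side@z",atz("side",s,z)[:2],"top@z",atz("top",t,z)[:2])
for b in [(74,268),(101,278),(65,294),(103,308),(67,321)]: print("ball top",atz("top",T(*b),11)[:2])
for b in [(241,514),(275,511),(230,536),(260,540),(291,538)]: print("ball side",atz("side",S(*b),11)[:2])
E
```

```text
side [509.1 737.3 718.4]
top [ 270.7  -88.8 1584.3]
hfront tri [ 426.1 -125.5   60.1] res 0.0 side@z [ 427.5 -109.9] top@z [ 425.  -125.3]
hrear tri [ 422.4 -199.6   68.1] res 0.1 side@z [ 423.3 -194.1] top@z [ 421.5 -199.2]
lipL(+x) tri [462.3 -40.1   3.2] res 0.1 side@z [462.4 -43.7] top@z [462.2 -39.9]
lipR tri [397.6 -41.6  -0.5] res 0.0 side@z [397.7 -41.1] top@z [397.6 -41.7]
backL tri [459.4 -91.9  32.5] res 0.2 side@z [459.6 -97.5] top@z [459.2 -91.8]
backR tri [392.8 -94.4  28.5] res 0.4 side@z [391.8 -94.7] top@z [394.2 -94.6]
tray1 tri [582.3  85.1  31.5] res 0.8 side@z [584.   83.2] top@z [579.8  85.5]
tray2 tri [587.5 -67.4  29.7] res 0.3 side@z [588.2 -67.3] top@z [586.4 -67.3]
tray3 tri [498.8 -71.7  24. ] res 0.2 side@z [499.3 -64.8] top@z [497.3 -71.6]
tray4 tri [496.7  82.3  25.3] res 0.6 side@z [497.8  86.5] top@z [493.9  82.1]
funnel tri [ 567.6 -317.3  164.4] res 0.1 side@z [ 567.  -310.4] top@z [ 567.  -316.8]
ghandle_top tri [ 473.3 -303.1  153.5] res 0.4 side@z [ 474.5 -306.4] top@z [ 472.2 -303.2]
throat tri [ 562.5 -310.4  166.9] res 1.5 side@z [ 573.6 -430.3] top@z [ 570.5 -319.7]
ball top [559.8  52.1]
ball top [552.6  31.5]
ball top [539.8  58.1]
ball top [529.8  29.2]
ball top [519.3  55.8]
ball side [553.   31.6]
ball side [529.8  29.6]
ball side [560.   51.7]
ball side [539.9  56.1]
ball side [519.2  55.1]
```

```bash
cat >> h.py <<'E'
from rig import monitor
def go(x,y,z,yaw):
    o=monitor.get_obs();p=np.array(o["tool_pos"]);r=o["tcp_rot"];c,s=np.cos(r[2]),np.sin(r[2])
    d=np.array([x,y,z])-p
    print("at",p.round(1),"yaw",round(r[2],4),"F",np.round(o["force"],1),"w",round(o["grip_width"],1),"gf",round(o["gripper_force"],1),"t",round(o["t"],2))
    print("x %.4f y %.4f z %.4f turn %.1f"%((c*d[0]+s*d[1])/1e3,(s*d[0]-c*d[1])/1e3,-d[2]/1e3,-np.degrees((yaw-r[2]+np.pi)%(2*np.pi)-np.pi)))
E
python3 -c "
from h import *
go(423.7,-161,200,1.522)"
```

```text
at [ 153.  -580.2  239.7] yaw 0.2578 F [ 1.  -0.  -0.8] w 87.7 gf 0.0 t 1.4
x 0.3686 y -0.3363 z 0.0397 turn -72.4
```

drive_tool([
  {"x": 0.07,"y": -0.067,"z": 0,"turn": -15,"grip": -1},
  {"x": 0.18,"y": -0.16,"z": 0,"turn": -36},
  {"x": 0.27,"y": -0.24,"z": 0.02,"turn": -50},
  {"x": 0.369,"y": -0.336,"z": 0.038,"turn": -72.4},
  {"x": 0.369,"y": -0.336,"z": 0.038,"turn": -72.4},
])

```text
schema error: expected keys x, y, z, turn, grip
```

drive_tool([
  {"x": 0.369,"y": -0.336,"z": 0.0,"turn": -72.4,"grip": -1},
  {"x": 0.369,"y": -0.336,"z": 0.0,"turn": -72.4,"grip": -1},
  {"x": 0.369,"y": -0.336,"z": 0.0,"turn": -72.4,"grip": -1},
  {"x": 0.369,"y": -0.336,"z": 0.0,"turn": -72.4,"grip": -1},
  {"x": 0.369,"y": -0.336,"z": 0.0,"turn": -72.4,"grip": -1},
])

```text
t: 1.9
tool_pos: [289.4, -368.6, 239.7]
tcp_rot: [3.141, 0.0, 1.013]
force: [0.6, 0.6, 0.7]
grip_width: 87.8
gripper_force: 0.0
```

```bash
python3 -c "
from h import *
go(423.7,-161,150,1.522)"
```

```text
at [ 289.4 -368.6  239.7] yaw 1.0134 F [0.6 0.6 0.7] w 87.8 gf 0.0 t 1.9
x 0.2472 y 0.0042 z 0.0897 turn -29.1
```

drive_tool([
  {"x": 0.247,"y": 0.0042,"z": 0.02,"turn": -29.1,"grip": -0.5},
  {"x": 0.247,"y": 0.0042,"z": 0.04,"turn": -29.1,"grip": -0.5},
  {"x": 0.247,"y": 0.0042,"z": 0.06,"turn": -29.1,"grip": -0.5},
  {"x": 0.247,"y": 0.0042,"z": 0.08,"turn": -29.1,"grip": -0.5},
  {"x": 0.247,"y": 0.0042,"z": 0.09,"turn": -29.1,"grip": -0.5},
])

```text
t: 2.4
tool_pos: [417.4, -174.4, 160.6]
tcp_rot: [3.138, 0.001, 1.518]
force: [0.0, -0.8, -0.1]
grip_width: 65.8
gripper_force: 0.0
```

```bash
python3 -c "
from h import *
go(423.7,-161,61,1.522)"
```

```text
at [ 417.4 -174.4  160.6] yaw 1.518 F [ 0.  -0.8 -0.1] w 65.8 gf 0.0 t 2.4
x 0.0138 y 0.0056 z 0.0996 turn -0.2
```

drive_tool([
  {"x": 0.0044,"y": 0.0056,"z": 0.0,"turn": 0,"grip": 0.36},
  {"x": 0.0044,"y": 0.0056,"z": 0.03,"turn": 0,"grip": 0.36},
  {"x": 0.0044,"y": 0.0056,"z": 0.05,"turn": 0,"grip": 0.36},
  {"x": 0.0044,"y": 0.0056,"z": 0.06,"turn": 0,"grip": 0.36},
  {"x": 0.0044,"y": 0.0056,"z": 0.06,"turn": 0,"grip": 0.36},
])

```text
t: 2.9
tool_pos: [421.1, -172.4, 99.2]
tcp_rot: [-3.14, -0.001, 1.515]
force: [0.7, -0.6, -0.2]
grip_width: 29.9
gripper_force: 0.0
```

Run:
```python
from h import *
import cv2
go(423.2,-170,61,1.522)
a=optics.camera("top")[:,:,::-1];b=optics.camera("side")[:,:,::-1]
c=np.hstack([cv2.resize(a[195:255,280:370],None,fx=4.4,fy=4.4,interpolation=2),np.zeros((264,4,3),np.uint8),cv2.resize(b[160:260,320:400],(211,264),interpolation=2)])
cv2.imwrite("pics/g1.png",c)
```

```text
at [ 421.1 -172.4   99.2] yaw 1.5149 F [ 0.7 -0.6 -0.2] w 29.9 gf 0.0 t 2.9
x 0.0025 y 0.0019 z 0.0382 turn -0.4
```

View pics/g1.png

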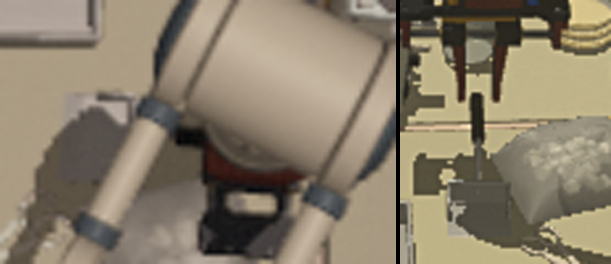

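The side crop shows the scoop handle centred between the open fingers, with the bag clear to the right. I'll go down and grip.

drive_tool([
  {"x": 0.0025,"y": 0.0019,"z": 0.02,"turn": -0.4,"grip": 0.36},
  {"x": 0.0025,"y": 0.0019,"z": 0.038,"turn": -0.4,"grip": 0.36},
  {"x": 0.0025,"y": 0.0019,"z": 0.038,"turn": -0.4,"grip": 0.36},
  {"x": 0.0025,"y": 0.0019,"z": 0.038,"turn": -0.4,"grip": 1},
  {"x": 0.0025,"y": 0.0019,"z": 0.038,"turn": -0.4,"grip": 1},
], force=55)

```text
t: 3.5
tool_pos: [424.7, -170.2, 63.9]
tcp_rot: [3.139, 0.001, 1.522]
force: [-0.8, 0.1, 0.1]
grip_width: 15.6
gripper_force: 0.0
```

drive_tool([
  {"x": 0,"y": 0,"z": 0,"turn": 0,"grip": 1},
  {"x": 0,"y": 0,"z": 0,"turn": 0,"grip": 1},
  {"x": 0,"y": 0,"z": -0.01,"turn": 0,"grip": 1},
  {"x": 0,"y": 0,"z": -0.03,"turn": 0,"grip": 1},
  {"x": 0,"y": 0,"z": -0.06,"turn": 0,"grip": 1},
])

```text
t: 4.0
tool_pos: [422.7, -169.0, 121.2]
tcp_rot: [-3.138, -0.002, 1.523]
force: [1.3, -0.2, -1.6]
grip_width: 13.3
gripper_force: 55.0
```

Run:
```python
from h import *
import cv2
go(423.2,-170,61,1.522)
a=optics.camera("top")[:,:,::-1];b=optics.camera("side")[:,:,::-1]
c=np.hstack([cv2.resize(a[195:255,280:370],None,fx=4.4,fy=4.4,interpolation=2),np.zeros((264,4,3),np.uint8),cv2.resize(b[160:260,300:400],(264,264),interpolation=2)])
cv2.imwrite("pics/g2.png",c)
```

```text
at [ 422.7 -169.   121.2] yaw 1.5228 F [ 1.3 -0.2 -1.6] w 13.3 gf 55.0 t 4.0
x -0.0009 y 0.0005 z 0.0602 turn 0.0
```

View pics/g2.png

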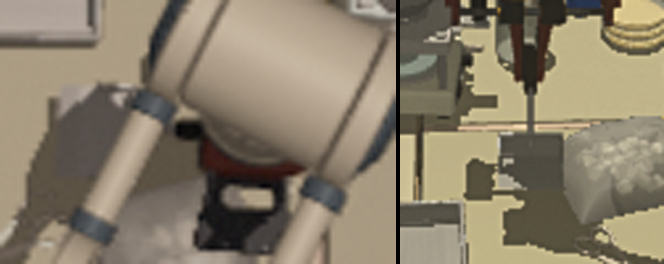

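```bash
cat >> h.py <<'E'
def avg(n=6):
    L=[]
    for _ in range(n): optics.camera("top"); L.append(monitor.get_obs())
    return {k:np.mean([o[k] for o in L],0) for k in("tool_pos","force","grip_width","gripper_force","t")}|{"yaw":np.mean([o["tcp_rot"][2] for o in L])}
def go(x,y,z,yaw,n=6):
    o=avg(n);p=o["tool_pos"];r=o["yaw"];c,s=np.cos(r),np.sin(r);d=np.array([x,y,z])-p
    print("at",p.round(1),"yaw",round(r,4),"F",np.round(o["force"],1),"w",round(o["grip_width"],1),"gf",round(o["gripper_force"],1),"t",round(o["t"],2))
    print("x %.4f y %.4f z %.4f turn %.1f"%((c*d[0]+s*d[1])/1e3,(s*d[0]-c*d[1])/1e3,-d[2]/1e3,-np.degrees(yaw-r)))
E
python3 -c "
from h import *
go(546.1,-131.5,115,1.607)"
```

```text
at [ 423.7 -169.6  121.7] yaw 1.5227 F [ 0.1 -0.1 -1.2] w 13.4 gf 55.0 t 4.27
x 0.0439 y 0.1204 z 0.0067 turn -4.8
```

drive_tool([
  {"x": 0.012,"y": 0.035,"z": 0,"turn": -2,"grip": 1},
  {"x": 0.026,"y": 0.075,"z": 0.0,"turn": -3,"grip": 1},
  {"x": 0.038,"y": 0.105,"z": 0.0,"turn": -4.8,"grip": 1},
  {"x": 0.044,"y": 0.1204,"z": 0.007,"turn": -4.8,"grip": 1},
  {"x": 0.044,"y": 0.1204,"z": 0.007,"turn": -4.8,"grip": 1},
])

```text
t: 4.9
tool_pos: [546.6, -130.3, 112.2]
tcp_rot: [-3.138, -0.002, 1.608]
force: [-0.3, -0.1, -1.7]
grip_width: 13.9
gripper_force: 55.0
```

Run:
```python
from h import *
import cv2
go(546.1,-131.5,70,1.607)
a=optics.camera("top")[:,:,::-1];b=optics.camera("side")[:,:,::-1]
c=np.hstack([cv2.resize(a[165:225,250:340],None,fx=4.4,fy=4.4,interpolation=2),np.zeros((264,4,3),np.uint8),cv2.resize(b[210:300,265:355],(264,264),interpolation=2)])
cv2.imwrite("pics/g3.png",cv2.resize(c,None,fx=1.2,fy=1.2))
```

```text
at [ 545.5 -131.6  114.4] yaw 1.6063 F [-0.1  0.1 -0.5] w 13.7 gf 55.0 t 5.08
x 0.0001 y 0.0006 z 0.0444 turn -0.0
```

View pics/g3.png

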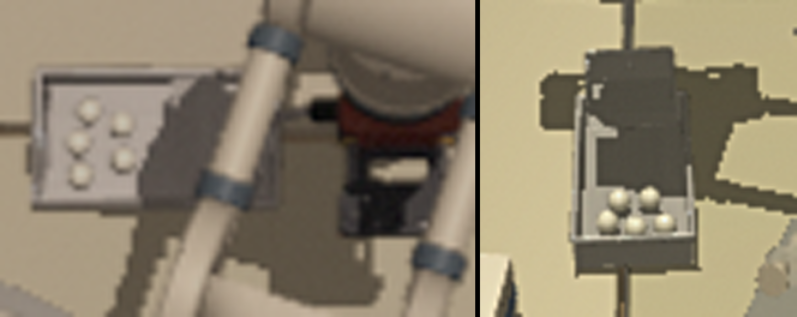

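The scoop hangs level over the tray's empty half, with its lip ends in the side crop near columns 588 and 674. I'll compare that with the prediction.

Run:
```python
from h import *
# predicted lip corners: TCP(545.5,-131.6), dir yaw 1.6063
d=np.array([np.cos(1.6063),np.sin(1.6063)]);n=np.array([-d[1],d[0]])
for s in(33,-33):
    L=np.r_[np.array([545.5,-131.6])+128.5*d+s*n,53]; B=np.r_[np.array([545.5,-131.6])+74*d+s*n,81]
    for q in(L,B):
        p=proj("side",q);print(s,p.round(1),((p-[265,210]+.5)*3.52+[480,0]).round(0))
```

```text
33 [320.8 244.3] [678. 122.]
33 [319.5 222.5] [674.  46.]
-33 [295.1 245.6] [588. 127.]
-33 [294.5 223.7] [586.  50.]
```

drive_tool([
  {"x": 0,"y": 0.0006,"z": 0.015,"turn": 0,"grip": 1},
  {"x": 0,"y": 0.0006,"z": 0.03,"turn": 0,"grip": 1},
  {"x": 0,"y": 0.0006,"z": 0.04,"turn": 0,"grip": 1},
  {"x": 0,"y": 0.0006,"z": 0.044,"turn": 0,"grip": 1},
  {"x": 0,"y": 0.0006,"z": 0.044,"turn": 0,"grip": 1},
])

```text
t: 5.8
tool_pos: [546.2, -131.1, 69.6]
tcp_rot: [-3.139, -0.001, 1.607]
force: [-0.2, -0.6, -1.5]
grip_width: 13.6
gripper_force: 55.0
```

Run:
```python
from h import *
go(546.1,-131.5,65,1.607)
```

```text
at [ 547.1 -131.6   71.4] yaw 1.6065 F [-0.1  0.  -1. ] w 13.7 gf 55.0 t 5.98
x 0.0001 y -0.0010 z 0.0064 turn -0.0
```

drive_tool([
  {"x": 0,"y": -0.0005,"z": 0.003,"turn": 0,"grip": 1},
  {"x": 0,"y": -0.0005,"z": 0.005,"turn": 0,"grip": 1},
  {"x": 0,"y": -0.0005,"z": 0.005,"turn": 0,"grip": 1},
])

```text
t: 6.4
tool_pos: [546.6, -130.3, 66.1]
tcp_rot: [3.141, -0.002, 1.607]
force: [0.0, 4.7, 1.8]
grip_width: 13.7
gripper_force: 55.0
```

drive_tool([
  {"x": 0,"y": 0,"z": 0.001,"turn": 0,"grip": 1},
  {"x": 0,"y": 0,"z": 0.001,"turn": 0,"grip": 1},
])

```text
t: 6.6
tool_pos: [546.7, -130.5, 65.7]
tcp_rot: [3.141, -0.002, 1.607]
force: [-1.3, 5.3, 4.6]
grip_width: 13.9
gripper_force: 55.0
```

drive_tool([
  {"x": 0,"y": 0,"z": 0.001,"turn": 0,"grip": 1},
  {"x": 0,"y": 0,"z": 0.001,"turn": 0,"grip": 1},
])

```text
t: 6.8
tool_pos: [546.9, -130.7, 65.3]
tcp_rot: [3.14, -0.001, 1.607]
force: [-1.7, 4.1, 7.4]
grip_width: 13.6
gripper_force: 55.0
```

Run:
```python
from h import *
go(546.1,-131.5,65,1.607)
```

```text
at [ 546.8 -130.7   65.3] yaw 1.6071 F [-1.3  5.2  6.7] w 13.7 gf 55.0 t 6.98
x -0.0008 y -0.0008 z 0.0003 turn 0.0
```

A forward push suggests the neck touches the near rim. I'll ease forward and recheck.

drive_tool([
  {"x": 0.003,"y": 0,"z": 0,"turn": 0,"grip": 1},
  {"x": 0.006,"y": 0,"z": 0,"turn": 0,"grip": 1},
  {"x": 0.009,"y": 0,"z": 0,"turn": 0,"grip": 1},
  {"x": 0.012,"y": 0,"z": 0,"turn": 0,"grip": 1},
  {"x": 0.012,"y": 0,"z": 0,"turn": 0,"grip": 1},
])

```text
t: 7.6
tool_pos: [547.0, -120.5, 66.0]
tcp_rot: [3.138, 0.003, 1.606]
force: [0.0, -0.6, 7.2]
grip_width: 13.5
gripper_force: 55.0
```

Run:
```python
from h import *
go(546.1,-131.5,64.5,1.607)
```

```text
at [ 547.  -120.5   65.9] yaw 1.606 F [-0.  -0.5  6.7] w 13.5 gf 55.0 t 7.78
x -0.0109 y -0.0013 z 0.0014 turn -0.1
```

drive_tool([
  {"x": 0.004,"y": 0,"z": 0,"turn": 0,"grip": 1},
  {"x": 0.01,"y": 0,"z": 0,"turn": 0,"grip": 1},
  {"x": 0.016,"y": 0,"z": 0,"turn": 0,"grip": 1},
  {"x": 0.022,"y": 0,"z": 0,"turn": 0,"grip": 1},
  {"x": 0.028,"y": 0,"z": 0,"turn": 0,"grip": 1},
])

```text
t: 8.4
tool_pos: [546.1, -92.8, 66.1]
tcp_rot: [3.138, 0.003, 1.606]
force: [1.0, -2.1, 7.0]
grip_width: 13.7
gripper_force: 55.0
```

drive_tool([
  {"x": 0.006,"y": 0,"z": 0,"turn": 0,"grip": 1},
  {"x": 0.012,"y": 0,"z": 0,"turn": 0,"grip": 1},
  {"x": 0.018,"y": 0,"z": 0,"turn": 0,"grip": 1},
  {"x": 0.024,"y": 0,"z": 0,"turn": 0,"grip": 1},
  {"x": 0.03,"y": 0,"z": 0,"turn": 0,"grip": 1},
])

```text
t: 8.9
tool_pos: [545.1, -62.7, 66.0]
tcp_rot: [3.138, 0.003, 1.606]
force: [0.9, -2.1, 6.8]
grip_width: 13.8
gripper_force: 55.0
```

Run:
```python
from h import *
import cv2
go(546.1,-50.5,64.5,1.607,3)
a=optics.camera("top")[:,:,::-1];b=optics.camera("side")[:,:,::-1]
c=np.hstack([cv2.resize(a[165:225,250:340],None,fx=4.4,fy=4.4,interpolation=2),np.zeros((264,4,3),np.uint8),cv2.resize(b[220:290,275:345],(264,264),interpolation=2)])
cv2.imwrite("pics/g4.png",cv2.resize(c,None,fx=1.2,fy=1.2))
```

```text
at [545.  -61.9  65.9] yaw 1.6064 F [-0.4 -0.2  6. ] w 13.6 gf 55.0 t 9.0
x 0.0114 y 0.0015 z 0.0014 turn -0.0
```

View pics/g4.png

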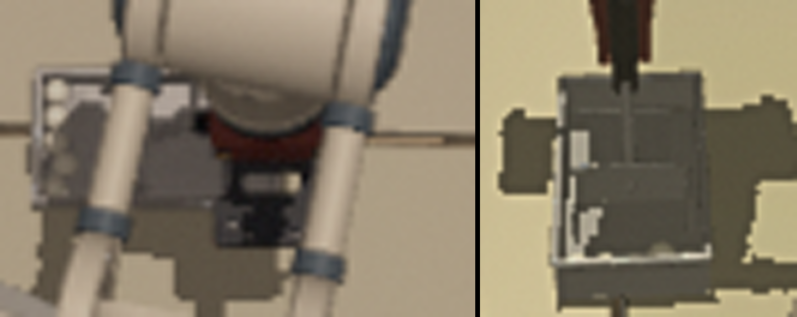

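All five balls are now lined up along the far wall (top crop, column about 58), with the scoop lip just behind them. I'll push on under them.

drive_tool([
  {"x": 0.004,"y": 0,"z": 0,"turn": 0,"grip": 1},
  {"x": 0.008,"y": 0,"z": 0,"turn": 0,"grip": 1},
  {"x": 0.01,"y": 0,"z": 0,"turn": 0,"grip": 1},
  {"x": 0.01,"y": 0,"z": 0,"turn": 0,"grip": 1},
])

```text
t: 9.55
tool_pos: [544.7, -52.6, 66.0]
tcp_rot: [3.138, 0.003, 1.606]
force: [-0.2, -0.7, 7.4]
grip_width: 13.7
gripper_force: 55.0
```

drive_tool([
  {"x": 0.001,"y": 0,"z": 0,"turn": 0,"grip": 1},
  {"x": 0.0015,"y": 0,"z": 0,"turn": 0,"grip": 1},
  {"x": 0.0015,"y": 0,"z": 0,"turn": 0,"grip": 1},
])

```text
t: 9.85
tool_pos: [544.7, -51.4, 66.1]
tcp_rot: [3.138, 0.003, 1.606]
force: [0.0, -2.4, 7.9]
grip_width: 13.7
gripper_force: 55.0
```

Run:
```python
from h import *
import cv2
go(546.1,-50.5,64.5,1.607,2)
b=optics.camera("side");np.save("s5.npy",b);np.save("t5.npy",optics.camera("top"))
```

```text
at [544.7 -51.4  66. ] yaw 1.6057 F [ 0.1 -1.7  7. ] w 13.3 gf 55.0 t 9.93
x 0.0008 y 0.0014 z 0.0015 turn -0.1
```

Keep pressing forward in small steps until the wall resists.

drive_tool([
  {"x": 0.001,"y": 0,"z": 0,"turn": 0,"grip": 1},
  {"x": 0.002,"y": 0,"z": 0,"turn": 0,"grip": 1},
  {"x": 0.002,"y": 0,"z": 0,"turn": 0,"grip": 1},
])

```text
t: 10.35
tool_pos: [544.7, -49.8, 66.2]
tcp_rot: [3.138, 0.004, 1.606]
force: [-0.6, -3.6, 7.6]
grip_width: 13.8
gripper_force: 55.0
```

drive_tool([
  {"x": 0.001,"y": 0,"z": 0,"turn": 0,"grip": 1},
  {"x": 0.002,"y": 0,"z": 0,"turn": 0,"grip": 1},
  {"x": 0.002,"y": 0,"z": 0,"turn": 0,"grip": 1},
])

```text
t: 10.65
tool_pos: [544.7, -49.3, 66.6]
tcp_rot: [3.137, 0.007, 1.605]
force: [-1.8, -8.0, 8.6]
grip_width: 13.7
gripper_force: 55.0
```

Run:
```python
from h import *
import cv2
go(546.1,-50.5,64.5,1.607,2)
b=optics.camera("side");t=optics.camera("top")
c=np.hstack([cv2.resize(im[:,:,::-1],(390,300),interpolation=2) for im in (t[170:210,250:302],b[225:285,280:340])])
g=cv2.convertScaleAbs(c,alpha=1.6,beta=10);cv2.imwrite("pics/g5.png",g)
```

```text
at [544.6 -49.2  66.6] yaw 1.6047 F [-0.5 -7.5  9.3] w 13.6 gf 55.0 t 10.72
x -0.0013 y 0.0014 z 0.0021 turn -0.1
```

View pics/g5.png

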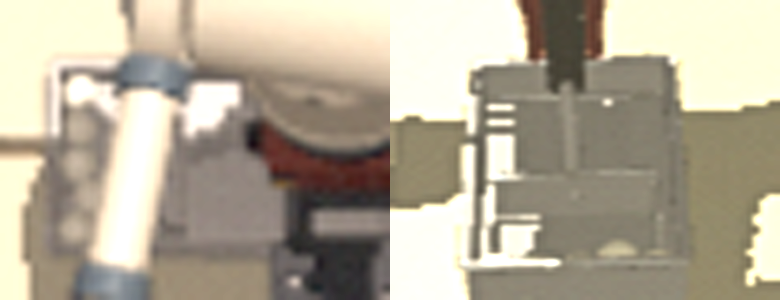

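The lip now rests against the far wall (8 N), with the balls in a row over it (top crop, column about 78). They sit near the lip, so I'll draw back gently, then do a quick start and soft stop to roll them deeper.

drive_tool([
  {"x": -0.001,"y": 0,"z": 0,"turn": 0,"grip": 1},
  {"x": -0.003,"y": 0,"z": 0,"turn": 0,"grip": 1},
  {"x": -0.006,"y": 0,"z": 0,"turn": 0,"grip": 1},
  {"x": -0.01,"y": 0,"z": 0,"turn": 0,"grip": 1},
  {"x": -0.015,"y": 0,"z": 0,"turn": 0,"grip": 1},
])

```text
t: 11.35
tool_pos: [544.8, -61.2, 65.6]
tcp_rot: [3.139, 0.0, 1.607]
force: [-0.3, 2.0, 6.4]
grip_width: 13.6
gripper_force: 55.0
```

drive_tool([
  {"x": -0.006,"y": 0,"z": 0,"turn": 0,"grip": 1},
  {"x": -0.012,"y": 0,"z": 0,"turn": 0,"grip": 1},
  {"x": -0.016,"y": 0,"z": 0,"turn": 0,"grip": 1},
  {"x": -0.018,"y": 0,"z": 0,"turn": 0,"grip": 1},
  {"x": -0.019,"y": 0,"z": 0,"turn": 0,"grip": 1},
])

```text
t: 11.85
tool_pos: [545.5, -80.4, 65.6]
tcp_rot: [3.139, 0.0, 1.606]
force: [-0.8, 1.9, 6.0]
grip_width: 13.5
gripper_force: 55.0
```

Run:
```python
from h import *
import cv2
go(546.1,-50.5,64.5,1.607,2)
b=optics.camera("side");t=optics.camera("top");np.save("s6.npy",b);np.save("t6.npy",t)
g=cv2.cvtColor(t,cv2.COLOR_RGB2GRAY);print(g[175:208,255:285])
h=cv2.cvtColor(b,cv2.COLOR_RGB2GRAY);print(h[245:280:1,290:326])
```

```text
at [545.5 -80.5  65.6] yaw 1.6061 F [-0.3  1.9  6.5] w 13.6 gf 55.0 t 11.92
x 0.0300 y 0.0017 z 0.0011 turn -0.1
[[159 159 159 159 158 158 159 159 159 159 159 159 158 158 159 158 159 159
  159 159 158 159 152 133 115  81  86  90 102 108]
 [159 159 159 158 159 159 158 158 159 159 159 160 159 158 160 159 159 158
  160 159 159 159 146  85  75  74  78  86  96  95]
 [158 155 143 144 145 143 143 142 139 140 140 139 140 137 138 137 133 132
  132 131 131 130 116  73  64  75  80  90  97  87]
 [155 146 151 145 145 141 141 143 144 152 153 154 153 153 153 154 153 154
  151 152 152 152 137  62  70  75  81  92  96  85]
 [155 147 147  86  87  86  88  87  88  92  94  92  94  94  94  95  96  95
   94  93  93  93  83  45  57  67  80  92  94  80]
 [146 122 146  61 117 155 121  78  68  67  65  65  67  68  68  67  68  68
   67  66  76  99  95  97 134 146 136 131  63  63]
 [145 119 153 106 164 182 176 157 137 151 153 153 153 153 152 153 153 153
  152 143 100  72  75 108 151 164 172 174 160 141]
 [145 117 149 115 174 190 185 164 142 161 162 161 156 151 151 153 154 162
  164 150  78  66  90 136 155 169 178 
[... 2630 characters left out ...]
67  68]
 [145  86  80  81  82  81  81  82  80  80  74  75  73  75  76  67  55  66
   74  80  93 104  95  98  95  86  70  69  70  69]
 [155 148 148 148 148 148 148 148 136  82  82  83  83  83  82  74  56  69
   77  84  91  99  85  79  72  63  68  81  82  81]
 [157 157 157 157 157 157 157 157 144  85  85  84  85  84  81  68  60  71
   77  85  96  96  81  76  69  64  74  83  82  83]
 [157 156 158 158 158 157 157 156 144  83  85  81  84  84  78  58  53  75
   84  73  82  90  82  75  66  64  82  82  84  83]]
[[ 75  95 165 ...  74  73  79]
 [ 83 153 172 ...  74  72  79]
 [ 83 160 172 ...  74  72  80]
 ...
 [146 178 146 ... 108 100  94]
 [143 123 126 ...  75  74  76]
 [192 131  76 ...  79  81  96]]
```

The scoop slid out from under the balls: they sit on the thin lip ramp against the wall. New plan: push in again, ease the grip, and lever the handle down about the bowl's heel so the lip tips up about 12°. Then I'll firm the grip.

drive_tool([
  {"x": 0.006,"y": 0,"z": 0,"turn": 0,"grip": 1},
  {"x": 0.014,"y": 0,"z": 0,"turn": 0,"grip": 1},
  {"x": 0.022,"y": 0,"z": 0,"turn": 0,"grip": 1},
  {"x": 0.029,"y": 0,"z": 0,"turn": 0,"grip": 1},
  {"x": 0.033,"y": 0,"z": 0,"turn": 0,"grip": 1},
])

```text
t: 12.55
tool_pos: [544.7, -49.3, 66.5]
tcp_rot: [3.137, 0.006, 1.606]
force: [-2.4, -11.7, 11.8]
grip_width: 13.8
gripper_force: 55.0
```

drive_tool([
  {"x": 0,"y": 0,"z": 0,"turn": 0,"grip": 1},
  {"x": 0,"y": 0,"z": 0,"turn": 0,"grip": 1},
  {"x": -0.002,"y": 0,"z": 0.003,"turn": 0,"grip": 1},
  {"x": -0.004,"y": 0,"z": 0.006,"turn": 0,"grip": 1},
  {"x": -0.0055,"y": 0,"z": 0.0085,"turn": 0,"grip": 1},
], force=14)

```text
t: 13.05
tool_pos: [544.6, -54.7, 57.0]
tcp_rot: [3.138, 0.004, 1.605]
force: [0.2, -4.2, 4.6]
grip_width: 14.0
gripper_force: 14.0
```

Run:
```python
from h import *
import cv2
np.set_printoptions(linewidth=250)
go(546.1,-50.5,64.5,1.607,2)
b=optics.camera("side");t=optics.camera("top");np.save("s7.npy",b);np.save("t7.npy",t)
g=cv2.cvtColor(t,cv2.COLOR_RGB2GRAY);print(g[178:205,256:276])
```

```text
at [544.4 -54.8  56.5] yaw 1.605 F [ 0.8 -4.9  5. ] w 13.8 gf 14.0 t 13.12
x 0.0043 y 0.0019 z -0.0080 turn -0.1
[[145 151 145 144 141 141 142 146 151 152 152 149 124  73  73  78  83  93  92  88]
 [147 148  84  92 101  93  87  87  93  94  92  89  72  64  75  80  87  94  86  79]
 [123 146 102 160 169 162 120  68  66  70  89 106  68  66  77  81  89  95  86  77]
 [119 153 118 176 188 185 160 131 154 140  79  71  56  57  62  69  83  90  84  75]
 [114 148 114 170 182 179 162 157 173 156  72  65  83 128 148 152 141 130  74  61]
 [119 148  94 136 159 150 115 105 112 130 164 159 140 144 161 171 175 168 153 126]
 [118 153 115 121 125 120  77  77  79  89 113 120 140 149 165 175 180 173 159 135]
 [119 149 123 166 163 102  86  78  79  77  77  87 123 152 166 177 180 170 157 140]
 [120 147 125 178 176 102  91  75  78  78  79  94 131 157 168 178 179 168 153 141]
 [122 147 114 156 127 101  89  74  80  77  76  96 139 160 171 179 177 165 147 114]
 [119 153 111 109  99  91  79  77  78  78  78 101 144 163 174 180 175 162 141  98]
 [131 157 107  89  95  85  75  78  80  78  83 109 150 166 176 181 172 160 
[... 554 characters left out ...]
58 171 180 178 167 152 120  71  77]
 [106  64  70  80  78  80  81  88  99 108 141 162 174 180 176 163 144 103  71  78]
 [ 84  64  75  95  93  89  75  79  80 106 148 164 175 181 173 161 137  92  71  78]
 [ 77  70  89 103 102  97  83  79  85 116 152 166 177 181 170 157 129  74  71  78]
 [ 98  75  98 107 110  99  86  80  97 135 157 169 179 179 168 154 123  61  66  73]
 [ 85  71  88 104 103  95  84  80  97 140 161 170 179 178 166 151 123  67  72  79]
 [127  68  76  80  81  77  74  76  98 145 163 173 181 175 163 143 103  71  73  75]
 [101  65  67  68  68  69  63  70 107 150 165 176 182 171 160 136  86  65  65  65]
 [ 83  75  76  74  74  74  76  76  99 131 152 178 181 170 156 129  78  74  74  75]]
```

drive_tool([
  {"x": -0.002,"y": 0,"z": 0.003,"turn": 0,"grip": 1},
  {"x": -0.004,"y": 0,"z": 0.0055,"turn": 0,"grip": 1},
  {"x": -0.0055,"y": 0,"z": 0.008,"turn": 0,"grip": 1},
  {"x": -0.007,"y": 0,"z": 0.0105,"turn": 0,"grip": 1},
  {"x": -0.007,"y": 0,"z": 0.0105,"turn": 0,"grip": 1},
])

```text
t: 13.75
tool_pos: [544.2, -59.1, 46.3]
tcp_rot: [3.14, -0.001, 1.607]
force: [-0.9, 0.0, 9.4]
grip_width: 13.9
gripper_force: 18.2
```

drive_tool([
  {"x": 0,"y": 0,"z": 0,"turn": 0,"grip": 1},
  {"x": 0,"y": 0,"z": 0,"turn": 0,"grip": 1},
], force=55)

```text
t: 13.95
tool_pos: [544.3, -59.2, 46.3]
tcp_rot: [3.14, -0.0, 1.607]
force: [-0.4, 0.5, 9.4]
grip_width: 13.9
gripper_force: 59.9
```

Run:
```python
from h import *
import cv2
np.set_printoptions(linewidth=250)
go(546.1,-50.5,64.5,1.607,2)
b=optics.camera("side");t=optics.camera("top");np.save("s7.npy",b);np.save("t7.npy",t)
g=cv2.cvtColor(t,cv2.COLOR_RGB2GRAY);print(g[178:205,256:276])
```

```text
at [544.3 -59.2  46.3] yaw 1.6069 F [-0.9 -0.1 10. ] w 13.6 gf 59.9 t 14.02
x 0.0087 y 0.0021 z -0.0182 turn -0.0
[[146 150 146 144 141 142 142 144 151 152 153 153 152 153 142  85  77  76  85  91]
 [147 148  84  88  87  87  87  94  96  92  93  94  93  93  87  62  69  79  82  89]
 [123 147  52  64  66  76 125 167 161 118  70  98 127 123  98  60  72  77  84  92]
 [119 154 108 142 152 142 166 186 185 160  98  68  82  78  67  61  68  76  85  93]
 [116 154 138 170 168 155 166 181 182 158  81  68  70  63  55  81 116 129 130 108]
 [117 156 144 174 174 161 135 162 155 110  73  74  74 107 144 125 148 163 170 170]
 [119 155 140 173 174 159  90 103  98  79  75  76  74 115 156 137 158 170 179 178]
 [119 153 141 174 176 172 159 140  76  76  76  76  75  88 117 141 161 173 180 175]
 [122 158 159 174 175 174 159  98  76  75  75  76  74  80 106 147 163 174 180 172]
 [123 162 162 173 175 174 157  74  76  75  75  76  75  85 116 151 167 176 179 170]
 [119 161 159 174 176 163 102  76  77  74  75  76  77  98 137 155 168 178 179 168]
 [130 165 157 175 163 105  77  74  76  77  76  76  76  97 140 161 171 179
[... 555 characters left out ...]
83 114 152 166 177 179 170 158 130]
 [112 117 139  80  80  79  81  98 102 101  91  95 134 156 169 179 178 167 154 123]
 [114 118 140  80  81  79  86 104 107 105  93  96 139 161 172 180 176 165 147 106]
 [117 123 140  79  81  78  83 101 103 102  91  98 144 163 166 159 174 162 141  94]
 [139 126 140  79  79  77  77  84  90  87  79 110 150 166 175 176 171 159 132  77]
 [137 100  95  81  83  82  81  77  78  75  80 118 155 167 178 180 169 155 126  80]
 [142 123 116  75  75  74  74  74  74  72  93 135 158 170 180 178 166 150 121  74]
 [108 104  99  68  68  69  64  65  66  66  93 142 161 173 180 175 164 145 103  66]
 [ 87  83  81  76  76  75  73  75  75  70  79 120 140 160 181 173 159 137  91  75]]
```

The lever-up worked: the middle balls rolled back into the bowl (hidden under the arm). The two outer ones sit at scoop x of about 11 (top column 263, rows 181 and 198). I'll lift gently.

drive_tool([
  {"x": -0.0005,"y": 0,"z": -0.001,"turn": 0,"grip": 1},
  {"x": -0.001,"y": 0,"z": -0.003,"turn": 0,"grip": 1},
  {"x": -0.0015,"y": 0,"z": -0.006,"turn": 0,"grip": 1},
  {"x": -0.002,"y": 0,"z": -0.01,"turn": 0,"grip": 1},
  {"x": -0.002,"y": 0,"z": -0.015,"turn": 0,"grip": 1},
])

```text
t: 14.65
tool_pos: [543.3, -61.5, 59.4]
tcp_rot: [-3.14, -0.0, 1.606]
force: [-0.1, 0.3, -2.5]
grip_width: 14.1
gripper_force: 55.0
```

drive_tool([
  {"x": 0,"y": 0,"z": -0.005,"turn": 0,"grip": 1},
  {"x": 0,"y": 0,"z": -0.01,"turn": 0,"grip": 1},
  {"x": 0,"y": 0,"z": -0.013,"turn": 0,"grip": 1},
  {"x": 0,"y": 0,"z": -0.014,"turn": 0,"grip": 1},
  {"x": 0,"y": 0,"z": -0.014,"turn": 0,"grip": 1},
])

```text
t: 15.15
tool_pos: [544.0, -61.5, 74.2]
tcp_rot: [3.141, 0.0, 1.606]
force: [0.6, -0.4, -1.0]
grip_width: 13.6
gripper_force: 55.0
```

Run:
```python
from h import *
import cv2
np.set_printoptions(linewidth=250)
go(546.1,-50.5,64.5,1.607,3)
b=optics.camera("side");t=optics.camera("top");np.save("s8.npy",b);np.save("t8.npy",t)
c=np.hstack([cv2.resize(im[:,:,::-1],(390,300),interpolation=2) for im in (t[170:210,250:302],b[215:285,275:345])])
g=cv2.convertScaleAbs(c,alpha=1.5,beta=10);cv2.imwrite("pics/g8.png",g)
```

```text
at [543.8 -61.5  73.8] yaw 1.6064 F [ 0.5  0.1 -2. ] w 13.6 gf 55.0 t 15.25
x 0.0109 y 0.0027 z 0.0093 turn -0.0
```

View pics/g8.png

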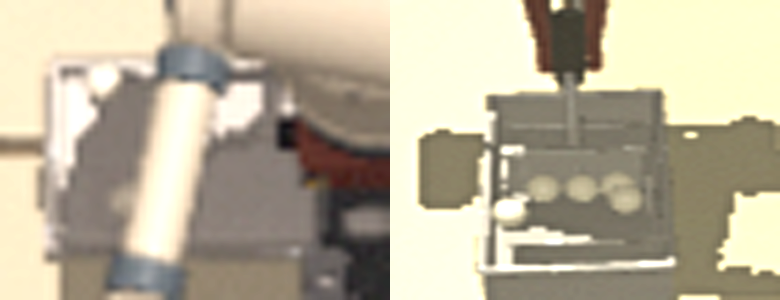

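Side view: all five balls are in the bowl, three along the back at row 187 and two at the sides (510,208), (627,198). I'll lift higher, then carry the scoop slowly to the mill.

drive_tool([
  {"x": 0,"y": 0,"z": -0.003,"turn": 0,"grip": 1},
  {"x": 0,"y": 0,"z": -0.008,"turn": 0,"grip": 1},
  {"x": 0,"y": 0,"z": -0.015,"turn": 0,"grip": 1},
  {"x": 0,"y": 0,"z": -0.024,"turn": 0,"grip": 1},
  {"x": 0,"y": 0,"z": -0.035,"turn": 0,"grip": 1},
])

```text
t: 15.9
tool_pos: [543.9, -61.5, 109.9]
tcp_rot: [3.141, -0.0, 1.606]
force: [-0.2, 0.5, -2.2]
grip_width: 13.7
gripper_force: 55.0
```

drive_tool([
  {"x": 0,"y": 0,"z": -0.012,"turn": 0,"grip": 1},
  {"x": 0,"y": 0,"z": -0.024,"turn": 0,"grip": 1},
  {"x": 0,"y": 0,"z": -0.036,"turn": 0,"grip": 1},
  {"x": 0,"y": 0,"z": -0.048,"turn": 0,"grip": 1},
  {"x": 0,"y": 0,"z": -0.06,"turn": 0,"grip": 1},
])

```text
t: 16.4
tool_pos: [543.9, -61.5, 170.1]
tcp_rot: [3.141, 0.0, 1.606]
force: [0.2, 0.1, -2.3]
grip_width: 13.8
gripper_force: 55.0
```

drive_tool([
  {"x": 0,"y": 0,"z": -0.01,"turn": 0,"grip": 1},
  {"x": 0,"y": 0,"z": -0.018,"turn": 0,"grip": 1},
  {"x": 0,"y": 0,"z": -0.024,"turn": 0,"grip": 1},
  {"x": 0,"y": 0,"z": -0.028,"turn": 0,"grip": 1},
  {"x": 0,"y": 0,"z": -0.03,"turn": 0,"grip": 1},
])

```text
t: 16.9
tool_pos: [543.9, -61.5, 199.2]
tcp_rot: [-3.142, -0.0, 1.606]
force: [0.0, 0.0, -1.8]
grip_width: 13.4
gripper_force: 55.0
```

Run:
```python
from h import *
go(572,-421,270,1.606,3)
b=optics.camera("side");np.save("s9.npy",b)
# where should tray interior & bowl appear: count whitish blobs
import cv2
g=cv2.cvtColor(b,cv2.COLOR_RGB2GRAY)
p=proj("side",[541,30,170]);print("bowl px",p)
u,v=p.astype(int)
cs=cv2.HoughCircles(cv2.resize(g[v-45:v+45,u-45:u+45],None,fx=4,fy=4,interpolation=2),cv2.HOUGH_GRADIENT,1,14,param1=60,param2=14,minRadius=10,maxRadius=20)
if cs is not None: print((cs[0]/4+[u-45,v-45,0]).round(1))
```

```text
at [543.9 -61.5 199. ] yaw 1.6064 F [ 0.7 -0.2 -1.6] w 13.7 gf 55.0 t 17.0
x -0.3602 y 0.0153 z -0.0710 turn 0.0
bowl px [305.94491151 216.81587657]
[[307.1 219.4   3.1]
 [293.9 224.6   4.8]
 [292.6 221.1   4.3]
 [300.1 219.4   2.8]
 [316.1 221.1   3.5]]
```

drive_tool([
  {"x": -0.002,"y": 0,"z": -0.002,"turn": 0,"grip": 1},
  {"x": -0.006,"y": 0,"z": -0.005,"turn": 0,"grip": 1},
  {"x": -0.012,"y": 0,"z": -0.009,"turn": 0,"grip": 1},
  {"x": -0.02,"y": 0,"z": -0.014,"turn": 0,"grip": 1},
  {"x": -0.03,"y": 0,"z": -0.02,"turn": 0,"grip": 1},
])

```text
t: 17.6
tool_pos: [545.0, -92.3, 219.5]
tcp_rot: [3.142, 0.0, 1.607]
force: [0.0, -0.6, -1.5]
grip_width: 13.6
gripper_force: 55.0
```

drive_tool([
  {"x": -0.012,"y": 0.0005,"z": -0.006,"turn": 0,"grip": 1},
  {"x": -0.025,"y": 0.001,"z": -0.012,"turn": 0,"grip": 1},
  {"x": -0.038,"y": 0.002,"z": -0.018,"turn": 0,"grip": 1},
  {"x": -0.051,"y": 0.003,"z": -0.023,"turn": 0,"grip": 1},
  {"x": -0.064,"y": 0.004,"z": -0.028,"turn": 0,"grip": 1},
])

```text
t: 18.1
tool_pos: [551.3, -156.6, 247.4]
tcp_rot: [3.142, 0.0, 1.606]
force: [0.2, -0.4, -2.2]
grip_width: 14.1
gripper_force: 55.0
```

drive_tool([
  {"x": -0.013,"y": 0.001,"z": -0.005,"turn": 0,"grip": 1},
  {"x": -0.026,"y": 0.002,"z": -0.01,"turn": 0,"grip": 1},
  {"x": -0.039,"y": 0.003,"z": -0.015,"turn": 0,"grip": 1},
  {"x": -0.052,"y": 0.004,"z": -0.019,"turn": 0,"grip": 1},
  {"x": -0.065,"y": 0.005,"z": -0.023,"turn": 0,"grip": 1},
])

```text
t: 18.6
tool_pos: [558.7, -221.2, 270.3]
tcp_rot: [-3.142, -0.0, 1.606]
force: [-0.4, 0.8, -1.3]
grip_width: 13.7
gripper_force: 55.0
```

drive_tool([
  {"x": -0.013,"y": 0.001,"z": 0,"turn": 0,"grip": 1},
  {"x": -0.026,"y": 0.002,"z": 0,"turn": 0,"grip": 1},
  {"x": -0.039,"y": 0.003,"z": 0,"turn": 0,"grip": 1},
  {"x": -0.052,"y": 0.004,"z": 0,"turn": 0,"grip": 1},
  {"x": -0.065,"y": 0.005,"z": 0,"turn": 0,"grip": 1},
])

```text
t: 19.1
tool_pos: [565.9, -285.9, 269.7]
tcp_rot: [-3.141, -0.0, 1.606]
force: [0.4, -0.1, -0.8]
grip_width: 13.6
gripper_force: 55.0
```

drive_tool([
  {"x": -0.013,"y": 0.0005,"z": 0,"turn": 0,"grip": 1},
  {"x": -0.026,"y": 0.001,"z": 0,"turn": 0,"grip": 1},
  {"x": -0.039,"y": 0.001,"z": 0,"turn": 0,"grip": 1},
  {"x": -0.052,"y": 0.001,"z": 0,"turn": 0,"grip": 1},
  {"x": -0.065,"y": 0.001,"z": 0,"turn": 0,"grip": 1},
])

```text
t: 19.6
tool_pos: [569.2, -350.9, 270.0]
tcp_rot: [3.142, -0.0, 1.606]
force: [-0.4, -0.4, -2.3]
grip_width: 13.8
gripper_force: 55.0
```

drive_tool([
  {"x": -0.013,"y": 0,"z": 0,"turn": 0,"grip": 1},
  {"x": -0.025,"y": 0,"z": 0,"turn": 0,"grip": 1},
  {"x": -0.036,"y": 0,"z": 0,"turn": 0,"grip": 1},
  {"x": -0.046,"y": 0,"z": 0,"turn": 0,"grip": 1},
  {"x": -0.054,"y": 0,"z": 0,"turn": 0,"grip": 1},
])

```text
t: 20.1
tool_pos: [571.1, -404.7, 269.9]
tcp_rot: [-3.142, -0.0, 1.606]
force: [0.1, 1.1, -1.1]
grip_width: 13.7
gripper_force: 55.0
```

drive_tool([
  {"x": -0.007,"y": 0,"z": 0,"turn": 0,"grip": 1},
  {"x": -0.012,"y": 0,"z": 0,"turn": 0,"grip": 1},
  {"x": -0.015,"y": 0,"z": 0,"turn": 0,"grip": 1},
  {"x": -0.017,"y": 0,"z": 0,"turn": 0,"grip": 1},
  {"x": -0.017,"y": 0,"z": 0,"turn": 0,"grip": 1},
])

```text
t: 20.6
tool_pos: [571.7, -420.8, 270.0]
tcp_rot: [-3.142, -0.0, 1.607]
force: [0.3, 0.2, -2.1]
grip_width: 13.9
gripper_force: 55.0
```

```bash
cat >> h.py <<'E'
import cv2
def circ(im,p,r=40):
    g=cv2.cvtColor(im,cv2.COLOR_RGB2GRAY);u,v=np.asarray(p).astype(int)
    cs=cv2.HoughCircles(cv2.resize(g[v-r:v+r,u-r:u+r],None,fx=4,fy=4,interpolation=2),cv2.HOUGH_GRADIENT,1,14,param1=60,param2=14,minRadius=8,maxRadius=16)
    print(p.round(1),None if cs is None else (cs[0]/4+[u-r,v-r,0]).round(1).tolist())
E
python3 - <<'E'
from h import *
go(572,-421,270,1.606,3)
b=optics.camera("side");np.save("s10.npy",b);t=optics.camera("top");np.save("t10.npy",t)
circ(b,proj("side",[569,-320,240])); circ(t,proj("top",[569,-320,240]),30)
E
```

```text
at [ 571.8 -420.5  270.1] yaw 1.6067 F [-0.3 -0.3 -1.8] w 13.4 gf 55.0 t 20.7
x -0.0005 y 0.0002 z 0.0001 turn 0.0
[297.1 125.8] [[329.6, 155.9, 3.2], [290.4, 126.4, 2.4], [298.1, 125.6, 2.4], [302.1, 115.6, 3.3], [304.9, 125.9, 2.5]]
[389.9 170.6] [[387.6, 157.9, 3.2], [367.1, 162.9, 2.4], [392.1, 166.6, 2.7]]
```

drive_tool([
  {"x": 0,"y": 0,"z": 0,"turn": 0,"grip": 1},
  {"x": 0,"y": 0,"z": 0,"turn": 0,"grip": 1},
], force=20)

```text
t: 21.05
tool_pos: [571.7, -420.7, 270.1]
tcp_rot: [3.142, 0.0, 1.607]
force: [0.0, 0.2, -2.2]
grip_width: 14.1
gripper_force: 20.0
```

drive_tool([
  {"x": 0,"y": 0,"z": 0,"turn": 0,"grip": 1},
  {"x": 0,"y": 0,"z": 0,"turn": 0,"grip": 1},
], force=12)

```text
t: 21.25
tool_pos: [571.7, -420.8, 270.0]
tcp_rot: [-3.142, -0.0, 1.606]
force: [-0.2, -0.0, -1.2]
grip_width: 14.1
gripper_force: 12.0
```

```bash
cat >> h.py <<'E'
def diff(ref,cam="side",box=(100,180,260,345)):
    b=optics.camera(cam);a=np.load(ref);r0,r1,c0,c1=box
    d=cv2.absdiff(a,b).max(2)[r0:r1,c0:c1];print("diff px",int((d>40).sum()));return b
E
python3 - <<'E'
from h import *
b=diff("s10.npy");circ(b,proj("side",[569,-320,235]));o=monitor.get_obs();print(o["force"].round(1),o["torque"].round(3),o["gripper_force"],o["t"])
E
```

```text
diff px 24
[297.2 127.4] [[298.4, 126.1, 2.3], [335.6, 150.4, 3.6], [329.4, 155.9, 3.2], [289.9, 127.1, 2.4], [305.4, 126.9, 2.3]]
[ 0.2  0.3 -1.7] [-0.206 -0.083  0.01 ] 11.99984461069107 21.3
```

drive_tool([
  {"x": 0,"y": 0,"z": 0,"turn": 0,"grip": 1},
  {"x": 0,"y": 0,"z": 0,"turn": 0,"grip": 1},
], force=9)

```text
t: 21.5
tool_pos: [571.7, -420.7, 270.0]
tcp_rot: [3.142, -0.0, 1.606]
force: [0.7, 0.5, -1.1]
grip_width: 13.8
gripper_force: 9.0
```

Run:
```python
from h import *
b=diff("s10.npy");circ(b,proj("side",[569,-320,235]));o=monitor.get_obs();print(o["force"].round(1),o["torque"].round(3),o["gripper_force"],o["t"])
```

```text
diff px 300
[297.2 127.4] [[299.1, 133.4, 2.2], [290.9, 135.9, 2.4], [329.4, 155.9, 3.2], [293.4, 133.4, 2.5], [305.6, 135.9, 2.4], [300.9, 111.6, 2.4]]
[-0.8 -0.3 -1.9] [-0.165 -0.081  0.041] 8.999868929386139 21.55
```

drive_tool([
  {"x": 0,"y": 0,"z": 0,"turn": 0,"grip": 1},
  {"x": 0,"y": 0,"z": 0,"turn": 0,"grip": 1},
], force=7)

```text
t: 21.75
tool_pos: [571.7, -420.7, 270.2]
tcp_rot: [3.141, -0.0, 1.607]
force: [-0.1, 1.5, -1.4]
grip_width: 14.1
gripper_force: 7.0
```

Run:
```python
from h import *
b=diff("s10.npy");circ(b,proj("side",[569,-320,235]));o=monitor.get_obs();print(o["force"].round(1),o["torque"].round(3),o["gripper_force"],o["t"])
```

```text
diff px 401
[297.2 127.4] [[329.4, 155.9, 3.2]]
[-0.6 -0.4 -1.3] [ 0.048 -0.069 -0.015] 6.995729506015778 21.8
```

drive_tool([
  {"x": 0,"y": 0,"z": 0,"turn": 0,"grip": 1},
  {"x": 0,"y": 0,"z": 0,"turn": 0,"grip": 1},
  {"x": 0,"y": 0,"z": -0.003,"turn": 0,"grip": 1},
  {"x": 0,"y": 0,"z": -0.007,"turn": 0,"grip": 1},
  {"x": 0,"y": 0,"z": -0.01,"turn": 0,"grip": 1},
], force=6)

```text
t: 22.3
tool_pos: [571.7, -420.8, 280.6]
tcp_rot: [3.141, 0.0, 1.606]
force: [-0.1, -0.6, -1.4]
grip_width: 13.6
gripper_force: 6.0
```

Run:
```python
from h import *
go(572,-421,270,1.606,8)
b=optics.camera("side");t=optics.camera("top")
np.save("s11.npy",b);np.save("t11.npy",t)
circ(b,proj("side",[568,-317,150]),30)
circ(t,proj("top",[568,-317,130]),30)
np.set_printoptions(linewidth=250)
print(cv2.cvtColor(b,cv2.COLOR_RGB2GRAY)[128:170:1,280:322])
```

```text
at [ 571.7 -420.8  280.3] yaw 1.6064 F [-0.1  0.  -1. ] w 14.0 gf 6.0 t 22.52
x -0.0002 y 0.0003 z 0.0103 turn 0.0
[299.  153.2] None
[382.8 178.5] [[400.4, 157.9, 3.8], [379.1, 173.4, 2.3]]
[[ 58  57  58 ... 178 176 177]
 [ 56  50  52 ... 177 178 180]
 [108  84  79 ... 179 180 179]
 ...
 [199 195  92 ...  86  70  64]
 [194 113  74 ...  84  64  85]
 [200 193 104 ...  82  85 157]]
```

The wrist weight dropped from 1.8 to 1.0 N, so the balls are out. I'll firm the grip a little, raise the scoop and check the funnel.

drive_tool([
  {"x": 0,"y": 0,"z": 0,"turn": 0,"grip": 1},
  {"x": 0,"y": 0,"z": -0.005,"turn": 0,"grip": 1},
  {"x": 0,"y": 0,"z": -0.02,"turn": 0,"grip": 1},
  {"x": 0,"y": 0,"z": -0.045,"turn": 0,"grip": 1},
  {"x": 0,"y": 0,"z": -0.065,"turn": 0,"grip": 1},
], force=25)

```text
t: 23.3
tool_pos: [571.5, -420.6, 346.6]
tcp_rot: [3.141, 0.0, 1.606]
force: [0.5, 0.5, -0.3]
grip_width: 14.0
gripper_force: 25.0
```

Run:
```python
from h import *
go(440,-80,340,1.57,4)
b=optics.camera("side");t=optics.camera("top");np.save("s12.npy",b);np.save("t12.npy",t)
a=np.load("top0.npy");np.set_printoptions(linewidth=250,threshold=10000)
print(cv2.cvtColor(t,cv2.COLOR_RGB2GRAY)[165:192,370:396])
```

```text
at [ 571.8 -420.9  348.1] yaw 1.6064 F [-0.2  0.1 -0.3] w 13.7 gf 25.0 t 23.42
x 0.3454 y -0.1196 z 0.0081 turn 2.1
[[100 106 119 120 120 121 119 119 117 117 117 117 115 115 114 113 112 113 104  70  70  70  70  69  69  69]
 [107 119 120 119 120 120 119 120 117 117 117 116 115 115 114 112 111 111 110 105 105  97  71  71  70  70]
 [120 122 123 121 120 119 119 120 118 116 116 115 114 114 114 114 112 112 111 111 110 101  71  70  78  90]
 [124 121 121 121 120 120 120 118 119 116 116 115 115 113 112 111 111 112 111 110 104  78  70  71  87  99]
 [122 121 120 119 122 120 111  83  82  82  91 114 115 113 112 112 110 110 110 111 101  72  70  71  82 100]
 [123 123 123 121 117  97  79  71  70  69  75  93 114 113 112 112 111 110 109 108 101  70  69  71  73  77]
 [124 124 116  84  83  74  68  75  91  91  82  73  76  76  93 119 110 109 103  79  74  69  66  69  69  70]
 [124 114  80  68  70  68  69  85  99 103  97  87  75  69  74  82  76  75  78  69  69  69  69  67  69  68]
 [115  80  69  67  68  68  75  94 102 106 102  93  76  75  76  74  71  64  66  70  69  70  68  68  69  69]
 [ 81  69  69  68  68
[... 1205 characters left out ...]
  98 105 105  97  81  73  64  67  65  68  70  74  81  88]
 [ 68  66  67  66  67  67  66  69  71  74  76  81  95 100 101  94  76  71  64  64  64  66  68  71  75  80]
 [ 63  65  66  65  66  66  64  66  67  69  69  70  81  84  79  77  69  63  64  65  66  65  65  67  70  75]
 [ 71  67  65  64  67  64  67  66  64  64  63  64  66  67  67  67  66  65  64  65  65  64  72  91  98 104]
 [ 79  74  64  65  67  65  64  67  66  64  64  63  63  65  62  64  64  63  65  65  63  73  88 101 107 115]
 [ 87  79  77  66  66  63  65  66  64  64  63  64  63  62  63  66  64  64  65  65  72  86  98 108 113 118]
 [ 91  86  76  78  66  64  65  66  65  64  66  63  64  66  64  63  65  63  63  73  89  97 107 114 119 125]]
```

All five balls lie in the funnel throat: (379,173), (379,177), (377,182), (387,178), (383,185). Next I'll take the scoop to a free bench spot.

drive_tool([
  {"x": 0.03,"y": -0.01,"z": 0,"turn": 0.5,"grip": 1},
  {"x": 0.07,"y": -0.024,"z": 0,"turn": 1,"grip": 1},
  {"x": 0.11,"y": -0.038,"z": 0,"turn": 1.5,"grip": 1},
  {"x": 0.15,"y": -0.052,"z": 0,"turn": 2.1,"grip": 1},
  {"x": 0.19,"y": -0.066,"z": 0,"turn": 2.1,"grip": 1},
])

```text
t: 24.1
tool_pos: [497.8, -231.5, 343.0]
tcp_rot: [-3.139, -0.001, 1.569]
force: [0.5, -0.1, -0.0]
grip_width: 13.7
gripper_force: 25.0
```

drive_tool([
  {"x": 0.038,"y": -0.015,"z": 0.02,"turn": 0,"grip": 1},
  {"x": 0.076,"y": -0.03,"z": 0.05,"turn": 0,"grip": 1},
  {"x": 0.114,"y": -0.045,"z": 0.085,"turn": 0,"grip": 1},
  {"x": 0.142,"y": -0.055,"z": 0.12,"turn": 0,"grip": 1},
  {"x": 0.153,"y": -0.06,"z": 0.14,"turn": 0,"grip": 1},
])

```text
t: 24.6
tool_pos: [436.5, -77.4, 200.1]
tcp_rot: [-3.136, -0.002, 1.572]
force: [0.0, -0.1, -0.1]
grip_width: 13.9
gripper_force: 25.0
```

Run:
```python
from h import *
go(440,-80,150,1.57,4)
b=optics.camera("side");a=np.load("side0.npy");np.save("s13.npy",b)
# dark/gray changed mask column profile near the scoop: lowest changed row
d=(cv2.absdiff(a,b).max(2)>30)
for G in ([440,-80,205],):
    for th in(20,30,40,50,60):
        q=np.radians(26.2+th);p=proj("side",[440,-80+142.7*np.cos(q),205-142.7*np.sin(q)]);print(th,p.round(1))
for r in range(150,260,4): 
    c=np.where(d[r,310:400])[0]; print(r,(c.min()+310,c.max()+310,len(c)) if len(c) else None)
```

```text
at [437.3 -78.7 201.3] yaw 1.5715 F [ 0.2  0.2 -1. ] w 13.9 gf 25.0 t 24.72
x -0.0013 y 0.0027 z 0.0513 turn 0.1
20 [348.4 234.9]
30 [347.7 234.6]
40 [346.9 232.6]
50 [346.2 229.2]
60 [345.5 224.4]
150 (np.int64(311), np.int64(386), 45)
154 (np.int64(312), np.int64(383), 64)
158 (np.int64(314), np.int64(382), 33)
162 (np.int64(314), np.int64(355), 15)
166 (np.int64(339), np.int64(355), 16)
170 (np.int64(340), np.int64(354), 15)
174 (np.int64(340), np.int64(353), 14)
178 (np.int64(340), np.int64(353), 14)
182 (np.int64(340), np.int64(352), 13)
186 (np.int64(344), np.int64(349), 6)
190 (np.int64(344), np.int64(350), 7)
194 (np.int64(345), np.int64(350), 6)
198 (np.int64(348), np.int64(351), 4)
202 (np.int64(348), np.int64(351), 4)
206 (np.int64(347), np.int64(351), 4)
210 (np.int64(335), np.int64(360), 18)
214 (np.int64(334), np.int64(359), 25)
218 (np.int64(334), np.int64(360), 18)
222 (np.int64(335), np.int64(360), 18)
226 (np.int64(335), np.int64(357), 16)
230 (np.int64(336), np.int64(343), 7)
234 (np.int64(336), np.int64(361), 7)
238 (np.int64(322), np.int64(362), 8)
242 (np.int64(323), np.int64(361), 20)
246 (np.int64(322), np.int64(386), 62)
250 (np.int64(322), np.int64(387), 55)
254 (np.int64(326), np.int64(399), 68)
258 (np.int64(326), np.int64(389), 63)
```

drive_tool([
  {"x": 0.001,"y": 0.0027,"z": 0.015,"turn": 0,"grip": 1},
  {"x": 0.003,"y": 0.0027,"z": 0.035,"turn": 0,"grip": 1},
  {"x": 0.003,"y": 0.0027,"z": 0.05,"turn": 0,"grip": 1},
  {"x": 0.003,"y": 0.0027,"z": 0.056,"turn": 0,"grip": 1},
  {"x": 0.003,"y": 0.0027,"z": 0.056,"turn": 0,"grip": 1},
], force=7)

```text
t: 25.35
tool_pos: [441.5, -77.4, 147.9]
tcp_rot: [-3.14, -0.0, 1.569]
force: [-0.4, 1.0, -0.2]
grip_width: 14.1
gripper_force: 7.0
```

drive_tool([
  {"x": -0.002,"y": 0,"z": 0.007,"turn": 0,"grip": 1},
  {"x": -0.012,"y": 0,"z": 0.012,"turn": 0,"grip": 1},
  {"x": -0.023,"y": 0,"z": 0.017,"turn": 0,"grip": 1},
  {"x": -0.032,"y": 0,"z": 0.022,"turn": 0,"grip": 1},
  {"x": -0.041,"y": 0,"z": 0.027,"turn": 0,"grip": 1},
])

```text
t: 25.85
tool_pos: [441.7, -119.3, 121.6]
tcp_rot: [3.142, 0.0, 1.569]
force: [0.4, 0.5, -0.7]
grip_width: 13.9
gripper_force: 7.0
```

drive_tool([
  {"x": -0.0075,"y": 0,"z": 0.005,"turn": 0,"grip": 1},
  {"x": -0.014,"y": 0,"z": 0.01,"turn": 0,"grip": 1},
  {"x": -0.0195,"y": 0,"z": 0.015,"turn": 0,"grip": 1},
  {"x": -0.025,"y": 0,"z": 0.02,"turn": 0,"grip": 1},
  {"x": -0.0295,"y": 0,"z": 0.025,"turn": 0,"grip": 1},
])

```text
t: 26.35
tool_pos: [441.9, -148.2, 96.8]
tcp_rot: [3.141, 0.0, 1.57]
force: [0.2, -1.0, 2.3]
grip_width: 13.9
gripper_force: 7.0
```

Run:
```python
from h import *
go(440,-151,90,1.57,4)
```

```text
at [ 441.5 -147.9   96.2] yaw 1.5695 F [-0.1 -0.2 -0. ] w 13.9 gf 7.0 t 26.48
x -0.0031 y -0.0015 z 0.0062 turn -0.0
```

drive_tool([
  {"x": -0.002,"y": 0,"z": 0.004,"turn": 0,"grip": 1},
  {"x": -0.004,"y": 0,"z": 0.008,"turn": 0,"grip": 1},
  {"x": -0.007,"y": 0,"z": 0.013,"turn": 0,"grip": 1},
  {"x": -0.01,"y": 0,"z": 0.018,"turn": 0,"grip": 1},
  {"x": -0.013,"y": 0,"z": 0.023,"turn": 0,"grip": 1},
])

```text
t: 27.05
tool_pos: [441.7, -160.9, 73.5]
tcp_rot: [-3.142, -0.0, 1.57]
force: [0.4, -1.0, 0.1]
grip_width: 13.7
gripper_force: 7.0
```

drive_tool([
  {"x": -0.002,"y": 0,"z": 0.004,"turn": 0,"grip": 1},
  {"x": -0.0045,"y": 0,"z": 0.008,"turn": 0,"grip": 1},
  {"x": -0.006,"y": 0,"z": 0.011,"turn": 0,"grip": 1},
  {"x": -0.006,"y": 0,"z": 0.012,"turn": 0,"grip": 1},
  {"x": -0.006,"y": 0,"z": 0.012,"turn": 0,"grip": 1},
])

```text
t: 27.55
tool_pos: [441.7, -166.8, 62.0]
tcp_rot: [-3.142, 0.0, 1.57]
force: [-0.3, 0.4, -0.6]
grip_width: 14.0
gripper_force: 7.0
```

Run:
```python
from h import *
go(440,-151,61,1.57,4)
t=optics.camera("top");b=optics.camera("side");np.save("t14.npy",t);np.save("s14.npy",b)
# expected flat scoop px
for n,X in dict(lipL=[475,-40,0],lipR=[409,-40,0],bkL=[475,-94,28],bkR=[409,-94,28]).items(): print(n,proj("side",X).round(1))
g=cv2.cvtColor(b,cv2.COLOR_RGB2GRAY);np.set_printoptions(linewidth=250,threshold=9999)
print(g[215:256,[338,342,346,350,354]].T)
```

```text
at [ 441.7 -166.6   62. ] yaw 1.5699 F [-0.1 -0.2  0.1] w 13.7 gf 7.0 t 27.68
x 0.0156 y -0.0017 z 0.0010 turn -0.0
lipL [333.1 249.7]
lipR [357.3 249.1]
bkL [332.2 229.1]
bkR [355.8 228.5]
[[174 174 177 180  82  72  77  78  78  77  77  78  78  79  89  79  78  80  80  79  82  78  76  70  72  71  72  73  74  73  72  71  69  92 158  99 179 179 177 176 177]
 [104  66  77  80  66  66  68  63  62  76  77  78  77  80 101  80  80  79  80  79  80  80  76  74  74  72  73  74  73  74  74  74  77  75  72  86 180 183 177 175 177]
 [181 180 177 182 180  87  74  76  77  76  77  78  77  78  90  81  79  80  80  79  80  79  75  74  73  74  74  74  75  74  72  76  76  76  75  66  73  83 180 179 178]
 [174 174 178 179  81  71  75  77  78  78  78  78  77  79  88  81  80  80  80  82  82  82  75  73  73  74  75  74  74  75  72  75  75  76  76  81  79  71  96 179 179]
 [174 175 175 109  85  76  75  77  77  78  77  78  78  71  88  82  79  80  81  81  80  80  74  73  74  74  74  73  75  74  74  77  76  76  85  81  79  74  83 182 181]]
```

drive_tool([
  {"x": -0.0005,"y": 0,"z": 0.001,"turn": 0,"grip": 1},
  {"x": -0.0005,"y": 0,"z": 0.0015,"turn": 0,"grip": 1},
  {"x": -0.0005,"y": 0,"z": 0.0015,"turn": 0,"grip": 1},
])

```text
t: 28.15
tool_pos: [441.8, -167.3, 60.7]
tcp_rot: [3.141, 0.0, 1.57]
force: [-0.9, -1.5, 2.1]
grip_width: 14.0
gripper_force: 7.0
```

Run:
```python
from h import *
go(440,-151,61,1.57,4)
```

```text
at [ 441.8 -167.3   60.7] yaw 1.5697 F [ 0.1 -1.1  1.9] w 14.1 gf 7.0 t 28.28
x 0.0163 y -0.0019 z -0.0003 turn -0.0
```

drive_tool([
  {"x": 0,"y": 0,"z": 0,"turn": 0,"grip": 0.6},
  {"x": 0,"y": 0,"z": 0,"turn": 0,"grip": 0.3},
  {"x": 0,"y": 0,"z": 0,"turn": 0,"grip": 0.3},
  {"x": 0,"y": 0,"z": 0,"turn": 0,"grip": 0.3},
  {"x": 0,"y": 0,"z": -0.01,"turn": 0,"grip": 0.3},
])

```text
t: 28.85
tool_pos: [440.8, -166.7, 69.3]
tcp_rot: [-3.139, -0.001, 1.57]
force: [0.9, -0.5, -0.6]
grip_width: 30.8
gripper_force: 0.0
```

drive_tool([
  {"x": 0,"y": 0,"z": -0.02,"turn": 0,"grip": 0.3},
  {"x": 0,"y": 0,"z": -0.05,"turn": 0,"grip": 0.3},
  {"x": 0,"y": 0,"z": -0.1,"turn": 0,"grip": 0.3},
  {"x": 0,"y": 0,"z": -0.15,"turn": 0,"grip": 0.3},
  {"x": 0,"y": 0,"z": -0.17,"turn": 0,"grip": 0.3},
])

```text
t: 29.35
tool_pos: [442.7, -167.5, 247.3]
tcp_rot: [3.134, 0.003, 1.57]
force: [0.1, 0.2, 0.4]
grip_width: 30.7
gripper_force: 0.0
```

Run:
```python
from h import *
from rig import spotter
go(473,-303,200,-0.13,4)
t=optics.camera("top");b=optics.camera("side");np.save("t15.npy",t);np.save("s15.npy",b)
for n,X in dict(lipL=[475,-39,0],lipR=[409,-39,0],bkL=[475,-93,28],bkR=[409,-93,28]).items(): print(n,proj("side",X).round(1))
print([ (d["confidence"],np.round(d["rect"],1)) for d in spotter.search_frame("scoop","side")[:2]])
g=cv2.cvtColor(b,cv2.COLOR_RGB2GRAY);np.set_printoptions(linewidth=250,threshold=9999)
print(g[190:256:1,[334,338,342,346,350,354,357]].T)
# gate handle: dark blob in side, original picture
a=np.load("side0.npy");m=(a.max(2)<45)[145:175,318:340];ys,xs=np.where(m);print("ghandle side",xs.min()+318,xs.max()+318,xs.mean()+318,ys.min()+145,ys.max()+145)
for z,X in((152,[473,-303,152]),(106,[473,-303,106])):print(proj("side",X),proj("top",X))
a=np.load("top0.npy");print(cv2.cvtColor(a,cv2.COLOR_RGB2GRAY)[200:218,370:394])
```

```text
at [ 442.5 -167.5  244.3] yaw 1.5698 F [-0.7  0.1 -0.5] w 30.8 gf 0.0 t 29.48
x -0.1354 y 0.0306 z 0.0443 turn 97.4
lipL [333.1 250. ]
lipR [357.3 249.3]
bkL [332.2 229.3]
bkR [355.8 228.7]
[(0.7, array([332.6, 195.9, 354.9, 253.5]))]
[[179 179 178 180 183 185  89  78  83  79  89 185 183 181 182 178 116 170 200 140 173 175 176 175 174 175 175 176 175 175 175 175 175 176 176 180 182  85  75  74  75  79  80  79  83  84  82  85  73  80  79  77  73  81 157 162 157 162 163 160 169
  178 178 178 178 177]
 [180 179 179 179 180 182 184 189 188 185 189 187 184 185 187 183 121 176 202 137 175 177 175 176 175 176 176 176 174 175 175 176 176 176 179 180  82  73  78  76  78  80  81  82  81  82  81  75  70  88 157 164 159 159 159 158 160 163 168 165 182
   95  93 177 184 180]
 [178 179 179 181 181 110  38  38  41  42  44  44  44  35  37  36  38  36  35  34  33  32  30  37  47 111 143  86  76  78  77  77  74  71  74  87  75  78  80  78  80  79  81  80  80  82  80  77  74  71  78 166 167 168 160  76  78  83  84  72  77
   80  81  79  75  98]
 [180 180 180 179 179 181 182 183 183 186 187 183 186 185 
[... 2260 characters left out ...]
6 155]
 [ 86  83  84  82  76  79  68  33   6  11   9  54 116 135  56  43  49  66 110 154 157 157 156 156]
 [ 85  85 109 137  89  80  78  70  49  56 107 145 162 131  81  79 106 147 151 156 156 157 156 157]
 [ 84  84 114 151 128  79  79 117 167 167 171 173 175 159 146 147 150 157 156 156 156 156 157 156]
 [ 85  85 114 155 147 126 133 152 152 155 156 159 160 161 156 156 156 156 157 156 155 157 156 157]
 [ 84  85 114 156 154 152 154 156 154 154 155 155 156 157 157 156 156 156 157 155 155 156 156 157]
 [ 85  86 113 155 155 155 156 155 157 156 157 156 156 156 156 156 157 156 157 156 156 155 156 157]
 [ 84  85 114 156 155 155 156 156 155 155 157 156 156 156 157 155 156 156 156 157 156 156 155 157]]
```

The scoop matches the flat pose (bowl rows 229–249, handle rear at row 195), and the fingers are clear of it. On to the gate handle.

drive_tool([
  {"x": -0.03,"y": 0.007,"z": 0,"turn": 8.5,"grip": -0.2},
  {"x": -0.06,"y": 0.014,"z": 0,"turn": 17,"grip": -0.2},
  {"x": -0.095,"y": 0.022,"z": 0,"turn": 25.5,"grip": -0.2},
  {"x": -0.125,"y": 0.029,"z": 0,"turn": 34,"grip": -0.2},
  {"x": -0.1375,"y": 0.032,"z": 0,"turn": 42,"grip": -0.2},
])

```text
t: 30.2
tool_pos: [473.1, -306.7, 237.6]
tcp_rot: [-3.137, 0.001, 0.829]
force: [0.1, 0.9, -0.6]
grip_width: 52.6
gripper_force: 0.0
```

drive_tool([
  {"x": 0,"y": 0,"z": 0,"turn": 8.5,"grip": -0.2},
  {"x": 0,"y": 0,"z": 0,"turn": 17,"grip": -0.2},
  {"x": 0,"y": 0,"z": 0,"turn": 25.5,"grip": -0.2},
  {"x": 0,"y": 0,"z": 0,"turn": 34,"grip": -0.2},
  {"x": 0,"y": 0,"z": 0,"turn": 42,"grip": -0.2},
])

```text
t: 30.7
tool_pos: [473.1, -304.4, 238.4]
tcp_rot: [-3.139, 0.003, 0.098]
force: [-0.2, 0.2, -0.5]
grip_width: 52.5
gripper_force: 0.0
```

drive_tool([
  {"x": 0,"y": 0,"z": 0,"turn": 7,"grip": -0.2},
  {"x": 0,"y": 0,"z": 0,"turn": 13.4,"grip": -0.2},
  {"x": 0,"y": 0,"z": 0,"turn": 13.4,"grip": -0.2},
])

```text
t: 31.0
tool_pos: [473.2, -304.4, 238.6]
tcp_rot: [-3.14, 0.003, -0.131]
force: [0.2, 0.0, -0.5]
grip_width: 52.8
gripper_force: 0.0
```

Run:
```python
from h import *
go(474.5,-305,132,-0.13,6)
```

```text
at [ 473.4 -304.6  239.6] yaw -0.1279 F [-0.3  0.2 -0.3] w 52.6 gf 0.0 t 31.18
x 0.0012 y 0.0003 z 0.1076 turn 0.1
```

drive_tool([
  {"x": 0.0012,"y": 0.0003,"z": 0.03,"turn": 0,"grip": -0.2},
  {"x": 0.0012,"y": 0.0003,"z": 0.06,"turn": 0,"grip": -0.2},
  {"x": 0.0012,"y": 0.0003,"z": 0.085,"turn": 0,"grip": -0.2},
  {"x": 0.0012,"y": 0.0003,"z": 0.1,"turn": 0,"grip": -0.2},
  {"x": 0.0012,"y": 0.0003,"z": 0.107,"turn": 0,"grip": -0.2},
])

```text
t: 31.8
tool_pos: [474.2, -304.8, 131.8]
tcp_rot: [-3.14, 0.002, -0.13]
force: [-0.4, 0.9, -0.0]
grip_width: 52.7
gripper_force: 0.0
```

drive_tool([
  {"x": 0,"y": 0,"z": 0,"turn": 0,"grip": 0.3},
  {"x": 0,"y": 0,"z": 0,"turn": 0,"grip": 1},
  {"x": 0,"y": 0,"z": 0,"turn": 0,"grip": 1},
  {"x": 0,"y": 0,"z": 0,"turn": 0,"grip": 1},
  {"x": 0,"y": 0,"z": 0,"turn": 0,"grip": 1},
], force=50)

```text
t: 32.3
tool_pos: [475.3, -304.3, 134.6]
tcp_rot: [-3.14, -0.001, -0.129]
force: [0.6, 6.1, 2.4]
grip_width: 18.5
gripper_force: 50.0
```

Run:
```python
from h import *
go(474.5,-305,132,-0.13,6)
t=optics.camera("top");b=optics.camera("side");np.save("t16.npy",t);np.save("s16.npy",b)
```

```text
at [ 475.3 -304.2  134.6] yaw -0.1292 F [-0.1  5.1  4.3] w 18.9 gf 50.0 t 32.48
x -0.0007 y 0.0009 z 0.0026 turn 0.0
```

drive_tool([
  {"x": -0.004,"y": 0,"z": 0,"turn": 0,"grip": 1},
  {"x": -0.01,"y": 0,"z": 0,"turn": 0,"grip": 1},
  {"x": -0.018,"y": 0,"z": 0,"turn": 0,"grip": 1},
  {"x": -0.026,"y": 0,"z": 0,"turn": 0,"grip": 1},
  {"x": -0.034,"y": 0,"z": 0,"turn": 0,"grip": 1},
])

```text
t: 33.2
tool_pos: [443.0, -300.7, 134.7]
tcp_rot: [3.141, -0.006, -0.129]
force: [9.3, 0.6, 0.3]
grip_width: 19.1
gripper_force: 50.0
```

drive_tool([
  {"x": -0.006,"y": 0,"z": 0,"turn": 0,"grip": 1},
  {"x": -0.012,"y": 0,"z": 0,"turn": 0,"grip": 1},
  {"x": -0.016,"y": 0,"z": 0,"turn": 0,"grip": 1},
  {"x": -0.017,"y": 0,"z": 0,"turn": 0,"grip": 1},
  {"x": -0.017,"y": 0,"z": 0,"turn": 0,"grip": 1},
])

```text
t: 33.7
tool_pos: [426.6, -298.9, 134.7]
tcp_rot: [3.14, -0.007, -0.129]
force: [11.2, -1.5, -1.1]
grip_width: 18.8
gripper_force: 50.0
```

Run:
```python
from h import *
go(475.3-49.6,-304.2+6.4,132,-0.13,6)
t=optics.camera("top");b=optics.camera("side");np.save("t17.npy",t);np.save("s17.npy",b)
np.set_printoptions(linewidth=250,threshold=9999)
# slide region, side: guide edge ~ x 568-? ; print along slide top z~106
u=np.array([-.9917,.1288]);ax=np.array([568,-317])
for nm,im in(("side",b),("top",t)):
    g=cv2.cvtColor(im,cv2.COLOR_RGB2GRAY).astype(np.float32)
    for lat in(-8,0,8):
        P=[np.r_[ax+u*s+lat*np.array([.1288,.9917]),106] for s in range(50,150,3)]
        q=np.array([proj(nm,p) for p in P],np.float32)
        print(nm,lat,cv2.remap(g,q[:,:1],q[:,1:],1).ravel().astype(int))
```

```text
at [ 426.8 -299.   134.7] yaw -0.1291 F [10.7 -0.9 -0.9] w 19.1 gf 50.0 t 33.88
x -0.0012 y -0.0010 z 0.0027 turn 0.0
side -8 [ 84  84  84  83  71  61 101 160 158 155 155 155 154 154 154 155 155 155 154 154 153 155 157 110  70  68  62  49  46  40  41  44  43  45]
side 0 [ 84  84  84  83  75  55  84 160 158 156 155 154 154 155 154 155 155 155 155 154 154 155 157 129  72  68  72  73  67  49  42  39  40  55]
side 8 [ 83  84  84  84  81  41  68 143 159 156 155 155 156 155 154 153 154 154 154 154 154 153 155 149 105  71  70  72  72  73  68  65  65  71]
top -8 [176 175 172 170 166 156 138 117 100 100 121 136 140 140 135 130 125 119 112 104  94  84  75  70  69  68  67  68  68  70  72  77  73  53]
top 0 [163 167 166 165 163 160 159 156 153 145 134 113  91  90 105 113 112 107  98  88  79  71  67  67  69  69  71  73  81  80  69  43  27  22]
top 8 [ 67  87 111 135 148 155 155 152 149 146 142 139 135 127 115 105 100  81  75  69  70  68  66  63  64  61  50  36  29  29  29  32  35  37]
```

drive_tool([
  {"x": -0.001,"y": 0,"z": 0,"turn": 0,"grip": 1},
  {"x": -0.001,"y": 0,"z": 0,"turn": 0,"grip": 1},
  {"x": -0.001,"y": 0,"z": 0,"turn": 0,"grip": 1},
  {"x": -0.001,"y": 0,"z": 0,"turn": 0,"grip": 1},
  {"x": -0.001,"y": 0,"z": 0,"turn": 0,"grip": 1},
])

```text
t: 34.6
tool_pos: [425.8, -298.9, 134.7]
tcp_rot: [3.14, -0.007, -0.129]
force: [10.2, -1.5, -1.7]
grip_width: 19.1
gripper_force: 50.0
```

Run:
```python
from h import *
go(475.3-49.6,-304.2+6.4,132,-0.13,6)
t=optics.camera("top");b=optics.camera("side")
np.set_printoptions(linewidth=250,threshold=9999)
u=np.array([-.9917,.1288]);ax=np.array([568,-317])
g=cv2.cvtColor(b,cv2.COLOR_RGB2GRAY).astype(np.float32)
for lat in(-4,4):
    q=np.array([proj("side",np.r_[ax+u*s+lat*np.array([.1288,.9917]),106]) for s in range(56,80,1)],np.float32)
    print(cv2.remap(g,q[:,:1],q[:,1:],1).ravel().astype(int))
print("throat top");print(cv2.cvtColor(t,cv2.COLOR_RGB2GRAY)[168:192:1,370:396])
p=proj("side",[568,-317,58]);print("chamber px",p)
a=np.load("s16.npy")
v,u_=int(p[1]),int(p[0])
print(cv2.cvtColor(b,cv2.COLOR_RGB2GRAY)[v-6:v+10,u_-16:u_+17]);print(cv2.cvtColor(a,cv2.COLOR_RGB2GRAY)[v-6:v+10,u_-16:u_+17])
```

```text
at [ 425.8 -298.8  134.7] yaw -0.1291 F [10.4 -1.2 -1. ] w 19.1 gf 50.0 t 34.78
x -0.0003 y -0.0010 z 0.0027 turn 0.1
[ 84  84  84  84  84  83  78  74  69  64  58  52  79 110 141 153 157 159 160 159 157 156 156 155]
[ 83  83  83  83  83  83  80  71  62  55  57  59  61  92 124 155 161 161 160 160 158 157 156 156]
throat top
[[124 124 124 123 122 122 119 121 120 119 119 119 117 116 115 116 114 115 115 112 113 112 111 109 110 111]
 [123 123 125 123 123 122 122 122 120 120 118 117 116 115 113 114 113 113 112 112 112 111 110 111 111 111]
 [124 126 124 124 125 123 123 123 120 120 118 117 117 115 115 115 112 111 111 111 110 111 111 112 113 111]
 [126 126 126 125 123 123 122 122 121 124 124 104  90  92 106 120 113 111 111 112 110 110 109 109 110 111]
 [126 127 127 124 125 124 123 121 118 130 149 160 160 154 140 130  84 105 110 110 110 109 110 110 108 108]
 [127 126 126 125 124 125 120 119 148 165 168 171 171 170 168 165 146  79  97 110 111 109 110 108 110 109]
 [127 127 127 126 127 128 146 166 171 174 174 174 174 174 172 172 168 146  78  95 109 109 108 110 106 109]
 [128 127 127 126 126 135 
[... 5454 characters left out ...]
140 142 122  72  75  74]
 [ 82  83  80  80 112 139 139 139 139 140 143 140 113 101  87  85  85  85  86  89 113 140 142 140 140 139 139 141 138  96  69  75  76]
 [ 89  84  82  80  95 140 142 140 138 139 141 143 142 141 127 126 112 113 125 142 142 144 140 139 140 140 140 139 100  78  71  76  74]
 [ 84  82  81  79  83 109 140 141 141 141 141 140 142 143 143 143 142 143 142 143 143 141 140 141 143 140 112  97  80  81  73  76  75]
 [103  95  84  83  78  83  90 125 140 141 142 143 144 144 142 143 142 143 143 143 142 142 140 141 128 112  85  82  79  83  73  76  75]
 [105  96  86  83  83  80  82  88  96 103 127 142 143 142 142 143 144 143 143 143 142 129 115 107  88  84  82  82  84  85  72  75  75]]
```

The throat is empty, with new ball-shaped blobs in the chamber at side pixels (290,181) and (299,184). The gate is out by about 49.8 mm at 10.4 N, and the black line shows at the guide edge. I'll hand in.

```bash
python3 -c "
from rig import manip
print(manip.job_done())"
```

```text
the job is handed in; nothing more can be done
None
```

I handed the job in, but it gave no verdict. All five balls went into the funnel and, as far as the cameras show, dropped into the chamber. The scoop lies flat on the bench, and the gate is held about 50 mm out at its line.

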